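Feel out two gas shut-off valves and lock out the one that binds

ROBOT

A 7-joint arm with a two-finger parallel gripper is mounted at the origin on the work surface. World frame = base frame: x ahead of the robot, y to its left, z up, the work surface at z = 0. Lengths are in m, angles in rad, forces in N, time in s.
With the tool pointing down it reaches from about 0.35 to 0.775 m from the base axis. Payload 3.1 kg.
Tool frame: the origin (TCP) lies at the centre of the arm's flange, where the gripper is bolted on; the fingertips stand 173 mm ahead of it and the grasp point (between the pads) lies 155 mm ahead of it; z points along the fingers, x is the direction in which the jaws open and shut, and the axes are right-handed (so a half turn about z gives the same grasp; the last joint's range is limited). The gripper opens to 85 mm and grips with 20 to 120 N. Pads are 22 mm wide; open, the fingers measure 114 mm over their backs; the gripper's body (76 mm by 85 mm) begins 54 mm behind the grasp point. The pads swing forward as they close: fully open they stand 13 mm farther back than shut.
Start: joints at [-1.293, 0.311, 0.014, 1.512, -0.004, 1.319, -0.027], TCP at [0.173, 0.522, 0.405] pointing down, gripper open.
Joint ranges: [-2.7, 2.7], [-0.3, 1.91], [-1.27, 1.3], [0.12, 2.57], [-1.44, 4.58], [0.2, 2.03], [-3.05, 3.05]. Speed limits (rad/s): [2.79, 2.79, 3.14, 3.14, 3.14, 3.14, 3.14].

INTERFACE

Orientations are given as a unit quaternion [w, x, y, z].
In Python, from bench import ctrl, optics, ticket gives the robot as it stands.
- The arm moves only by the shell command python3 -m creep 'ROWS' [FORCE]. ROWS is JSON, a list of rows, each an object with "claw": the gripper command: -1 is shut, 1 is fully open, values between are in proportion; "slide": the shift along the tool's x, y, z in mm, a list of three; "twist": the turn, a rotation vector about the tool's x, y, z in rad, a list of three. In form: [{"claw": claw, "slide": [x, y, z], "twist": [ax, ay, az]}, ...]. A call has 1 to 12 rows; each row is the pose to reach, as a shift and turn from the pose commanded when the call began, along the tool's axes at that moment; what a row does not reach only later rows make up. A row lasts 1/8 s, in which the tool goes at most 62.5 mm and 10.7 degrees, less where a joint would pass 70% of its speed; a pose out of reach is approached as far as the arm can. A call with a gripper value outside its range is refused whole. The fingers move at their own pace and stop on an object; FORCE is the grip in N (left out, the last holds). Time passes only in rows, so rows that repeat a pose let the fingers close. It gives the time, the measured TCP pose, the force and the opening at its end, in the units of the state.
- ctrl.get_state(): the state, without advancing time (a new reading comes with each control period).
- optics.get_image(name): name is "scene" or "side" or "wrist"; returns (picture, depth): 400x640x3 uint8, blue, green, red; 400x640 float32, m along the optical axis (not along the pixel's ray), 0 where there is no reading.
- optics.get_calibration(name): a dict with "vfov" (degrees; the focal length in pixels is half the picture's height over the tangent of half this angle, whatever the lens; pixels are square), "cx", "cy" (the principal point, pixels), "rvec" (rotation vector, rad) and "tvec" (3), from world to camera coordinates, as OpenCV has them; the wrist camera has in their place "tool_from_camera" (4x4, takes a point from camera to tool coordinates, whose origin is the TCP and whose axes are the tool frame's). Camera axes: x right, y down, z forward; pixel columns grow to the right and rows downward; lengths in m; the calibration is good to about 2 mm. A picture is of the moment at which its call begins: read the wrist's pose just before it. get_calibration takes no time and is no camera call.
- ticket.job_done(): hands the job in, once; it reports no verdict.
The state is a dict: "t": time; "joint_positions": joint angles; "qd": joint speeds; "effort": joint torques, N m; "tool_pos": TCP position; "ee_rot": TCP orientation; "contact_force": force on the tool from outside, world axes, zero at the start; "ft_torque": the same for the moment, N m; "opening": opening from 0.0 (shut) to 1.0 (fully open).
Only numpy, scipy, OpenCV 4.12 (cv2) and the standard library are available. Lean on these libraries where they do the work, as an engineer would, in place of code of your own. Each camera call takes 0.05 s, during which the arm holds its last target.

TASK

One of the two shut-off valves on the bench gas manifold binds part-way, and they look alike. Swing both levers towards open as far as each will go, feeling with the fingers and never pushing a knob with 20 N or more; then, leaving the free one fully open, swing the binding one back to closed and set the loose lock-out collar down over its spindle, flat on the lever's hub. Leave the jar, beaker and wrench where they are.

Things in the scene. Friction and masses are not known exactly. Their poses are not given: they have to be found in the camera images.
- manifold: fixed gas manifold: aluminium base plate 100 x 340 x 12 mm, steel pipe 26 mm thick, 380 mm long, axis 37 mm up, along its own y; two valve blocks 56 x 60 mm, 62 mm high, at y = +110 mm (left) and -110 mm (right). Origin under the plate's centre on the bench; at yaw 0 x points away from the robot and y to its left; yaw up to 0.25 rad either way
- lever_left (a joint): turn of the left valve's lever (at the manifold's +y end) about its upright spindle: 0 = closed, knob towards the manifold's -x; grows clockwise seen from above; 1.57 = fully open, along the pipe, knob towards the manifold's +y. Travel -0.1 to 1.67, starts near closed. A lever stays where it is left, save for a little spring-back from a bind
- lever_right (a joint): turn of the right valve's lever (at the manifold's -y end) about its upright spindle: 0 = closed, knob towards the manifold's -x; grows clockwise seen from above; 1.57 = fully open, along the pipe, knob towards the manifold's +y. Travel -0.1 to 1.67, starts near closed. A lever stays where it is left, save for a little spring-back from a bind
- left_spindle (a point): centre of the top of the left valve's spindle, on the lever's axis, 118 mm above the bench. The spindle, 20 mm across, stands 30 mm up from the lever's round hub (44 mm across, top 88 mm above the bench). Turns with the lever: the knob lies at its -x, z is up
- right_spindle (a point): the same for the right valve
- left_knob (a point): centre of the top of the left lever's upright grey knob: 18 mm across, 85 mm from the spindle axis, 84 to 124 mm above the bench, on the end of a flat arm 16 mm wide (top 84 mm up). Free valve: even drag, about 2.5 N at the knob. Binding valve: the same at first, then from an unseen angle between 0.55 and 0.85 rad the force climbs about 0.7 N per mm; 20 N damages it
- right_knob (a point): the same for the right lever
- collar: loose grey lock-out collar, a plain ring 48 mm outside, 29 mm hole, 28 mm high, 60 g, lying flat on the bench to one side of the manifold; origin at the centre of its underside, z along its axis, upwards
- collar_center (a point): centre of the collar, 14 mm above its underside
- jar: bystander: amber jar 56 mm across, 75 mm high, on the other side of the manifold from the collar; origin at the centre of its underside
- beaker: bystander: glass beaker 64 mm across, 85 mm high, beyond the manifold; origin at the centre of its underside
- wrench: bystander: steel wrench lying beyond the manifold; origin at its underside
Not all that is in view belongs to the job. There is more than one size of the collar; the job needs the largest.

How it is judged:
By the outcome, as a careful person would: the job done as asked, in the order asked, and still so for the second after the job is handed in, with the robot touching nothing.
It also fails if it takes over 72 s, if anything falls off the work surface, if the arm or the gripper's body presses on something with over 40 N, if the wrist force passes 120 N, or if a joint passes its speed limit or range.

## Working session

There is one attempt and no reset: what is moved stays moved. The work goes in short steps, Python scripts to look and compute and a shell command to move; the robot and the scene stay as the last step left them, time stands still between calls to the robot, and variables do not carry over. Pictures are saved under pics/ and viewed, and the job is handed in when it is done.

```bash
ls; mkdir -p pics; cat > h.py <<'E'
import numpy as np, cv2
from scipy.spatial.transform import Rotation as R
from bench import ctrl, optics, ticket
def rot(q): return R.from_quat([q[1],q[2],q[3],q[0]])
def grab(name):
    s=ctrl.get_state(); im,d=optics.get_image(name); c=optics.get_calibration(name)
    f=200/np.tan(np.radians(c['vfov'])/2)
    if name=='wrist':
        T=np.eye(4);T[:3,:3]=rot(s['ee_rot']).as_matrix();T[:3,3]=s['tool_pos']
        W=T@np.array(c['tool_from_camera'])
    else:
        E=np.eye(4);E[:3,:3]=cv2.Rodrigues(np.array(c['rvec'],float))[0];E[:3,3]=np.ravel(c['tvec']);W=np.linalg.inv(E)
    return dict(im=im,d=d,f=f,cx=c['cx'],cy=c['cy'],W=W,s=s,c=c)
def onplane(g,u,v,z):
    r=g['W'][:3,:3]@np.array([(u-g['cx'])/g['f'],(v-g['cy'])/g['f'],1]);o=g['W'][:3,3]
    return o+r*(z-o[2])/r[2]
def cloud(g):
    v,u=np.mgrid[0:400,0:640];d=g['d']
    P=np.stack([(u-g['cx'])/g['f']*d,(v-g['cy'])/g['f']*d,d],-1)
    P=P@g['W'][:3,:3].T+g['W'][:3,3]; P[d<=0]=np.nan
    return P
def proj(g,p):
    q=np.linalg.inv(g['W'])@np.append(p,1);return g['cx']+g['f']*q[0]/q[2],g['cy']+g['f']*q[1]/q[2]
E
python3 - <<'E'
from h import *
import pickle
for n in ['scene','side','wrist']:
    g=grab(n);print(n,{k:v for k,v in g['c'].items()});cv2.imwrite(f'pics/{n}0.png',g['im']);pickle.dump(g,open(f'{n}0.pkl','wb'))
print(ctrl.get_state())
E
```

```text
pics
scene {'vfov': 50.85242705611341, 'cx': 317.36000176859267, 'cy': 196.96924527862063, 'rvec': array([ 2.26885734,  0.87920856, -0.35368562]), 'tvec': array([-0.41605196, -0.22421479,  1.48031454])}
side {'vfov': 44.026809246845374, 'cx': 327.8537774704715, 'cy': 199.4702293594629, 'rvec': array([ 2.11845116, -0.79643293,  0.36902191]), 'tvec': array([-0.45489505,  0.30797899,  1.05023674])}
wrist {'vfov': 63.43179245676016, 'cx': 324.39305201648455, 'cy': 197.64966838379144, 'tool_from_camera': array([[ 9.99999438e-01, -6.43299696e-04,  8.42498932e-04,
        -7.37251522e-04],
       [ 3.49360094e-04,  9.50403228e-01,  3.11020228e-01,
        -7.99735529e-02],
       [-1.00079292e-03, -3.11019759e-01,  9.50402919e-01,
         3.01680068e-02],
       [ 0.00000000e+00,  0.00000000e+00,  0.00000000e+00,
         1.00000000e+00]])}
{'t': 0.15, 'joint_positions': array([-1.29269449,  0.31155539,  0.01394791,  1.51267244, -0.00439289,
        1.31917939, -0.02721386]), 'qd': array([-0.00228727, -0.00130817,  0.00062178, -0.00419399,  0.00110016,
       -0.00087652, -0.00025523]), 'effort': array([ 1.94810764e-04, -3.80275869e+01,  1.46131120e-01, -2.30847698e+01,
        1.21962436e-02,  9.75942443e-03, -8.50065874e-06]), 'tool_pos': array([0.17278728, 0.52191121, 0.40386943]), 'ee_rot': array([ 5.50812998e-04,  8.10640048e-01,  5.85544120e-01, -7.01596957e-04]), 'contact_force': array([ 2.09743269e-01,  1.83095881e-01, -7.52243224e-05]), 'ft_torque': array([-0.03488266,  0.02116878,  0.01497612]), 'opening': 0.999236531073537}
```

View pics/scene0.png

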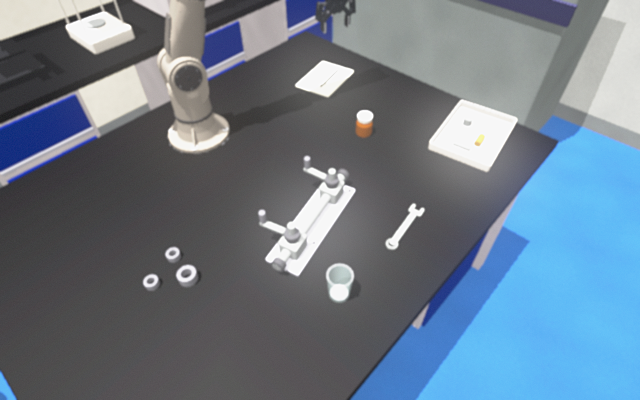

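View pics/side0.png

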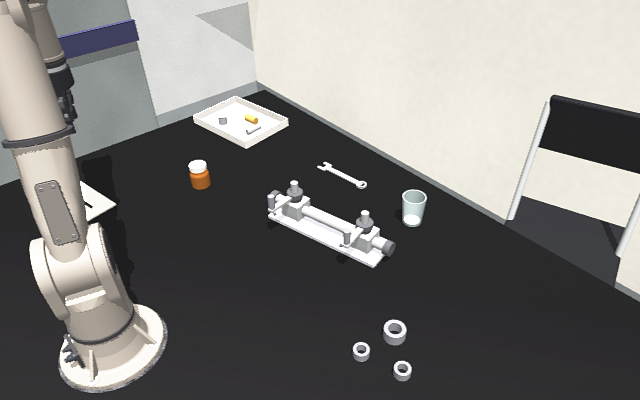

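View pics/wrist0.png

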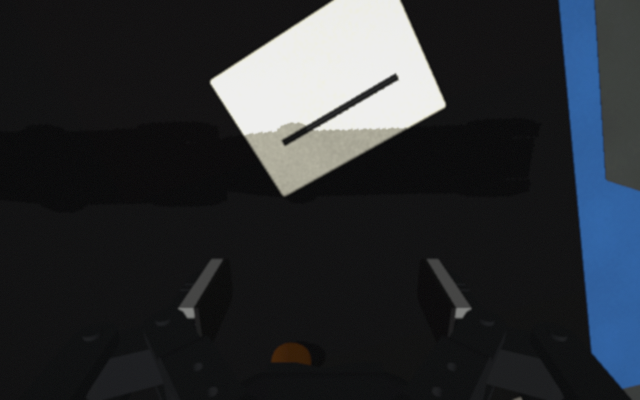

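The scene view shows the manifold with its spindle tops near (332,173) and (292,229), and knobs near (307,162) and (262,215). There are three rings at (187,275), (173,255) and (151,282). Jar is at (364,124), beaker (340,282), wrench (405,228). Things that could be taken for the collar: those three rings. The one at (187,275), side view (395,332), looks largest. I'll check with crops.

```bash
python3 - <<'E'
from h import *
import pickle
g=pickle.load(open('scene0.pkl','rb'));s=pickle.load(open('side0.pkl','rb'))
def crop(g,x0,y0,w,h,k,n):
    cv2.imwrite(n,cv2.resize(g['im'][y0:y0+h,x0:x0+w],None,fx=k,fy=k,interpolation=cv2.INTER_CUBIC))
crop(g,240,140,130,140,4,'pics/c1.png');crop(s,250,170,160,110,5,'pics/c2.png')
a=cv2.resize(g['im'][240:300,130:220],None,fx=6,fy=6,interpolation=cv2.INTER_CUBIC);cv2.imwrite('pics/c3.png',a)
crop(s,340,310,90,80,6,'pics/c4.png')
for n,q in(('scene',g),('side',s)):
    P=cloud(q)
    m=(P[...,2]>0.008)&(P[...,2]<0.2)&(P[...,0]>0.2)&(P[...,0]<1)&(abs(P[...,1])<0.6)
    k,l,st,c=cv2.connectedComponentsWithStats(m.astype(np.uint8))
    for i in range(1,k):
        if st[i,4]>40:
            p=P[l==i];print(n,st[i],np.round(c[i]),p.min(0).round(3),p.max(0).round(3))
E
```

```text
scene [356 111  17  26 361] [364. 123.] [0.401 0.357 0.009] [0.456 0.41  0.081]
scene [429 121  72  49 548] [460. 152.] [0.621 0.463 0.008] [0.841 0.599 0.035]
scene [452 137  32  14 199] [468. 143.] [0.682 0.525 0.008] [0.768 0.6   0.037]
scene [ 259  156   96  119 4167] [309. 221.] [ 0.458 -0.217  0.008] [0.664 0.16  0.128]
scene [407 209  17  17  66] [413. 215.] [0.762 0.14  0.008] [0.784 0.22  0.012]
scene [166 247  15  14 134] [173. 253.] [ 0.358 -0.378  0.008] [ 0.394 -0.345  0.025]
scene [327 263  27  39 783] [339. 281.] [ 0.741 -0.18   0.009] [ 0.804 -0.115  0.088]
scene [177 265  21  21 289] [187. 275.] [ 0.436 -0.399  0.008] [ 0.485 -0.352  0.033]
scene [144 274  15  15 145] [151. 281.] [ 0.389 -0.465  0.008] [ 0.426 -0.431  0.025]
side [218 110  70  37 513] [258. 130.] [0.616 0.462 0.008] [0.843 0.6   0.033]
side [245 116  16  18 147] [253. 125.] [0.687 0.525 0.008] [0.767 0.599 0.031]
side [188 160  22  28 478] [198. 174.] [0.397 0.355 0.008] [0.451 0.411 0.078]
side [ 267  180  128   87 4111] [329. 226.] [ 0.455 -0.219  0.008] [0.657 0.155 0.127]
side [402 190  24  36 707] [413. 206.] [ 0.739 -0.182  0.008] [ 0.805 -0.117  0.086]
side [383 320  23  24 392] [394. 331.] [ 0.436 -0.401  0.008] [ 0.483 -0.355  0.031]
side [352 342  17  18 198] [360. 350.] [ 0.359 -0.381  0.008] [ 0.393 -0.346  0.024]
side [393 361  18  19 216] [402. 369.] [ 0.388 -0.467  0.008] [ 0.423 -0.431  0.023]
```

View pics/c1.png

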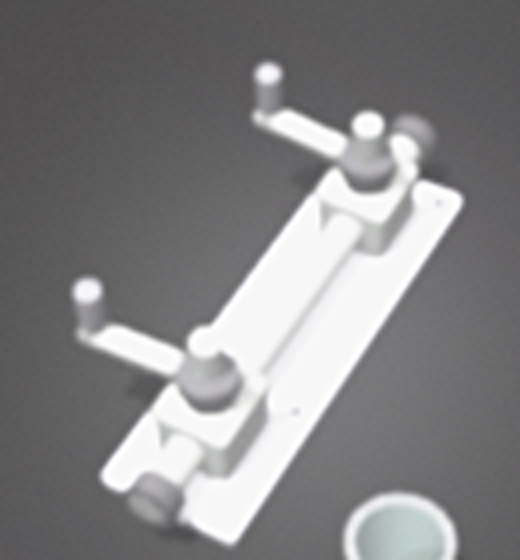

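View pics/c2.png

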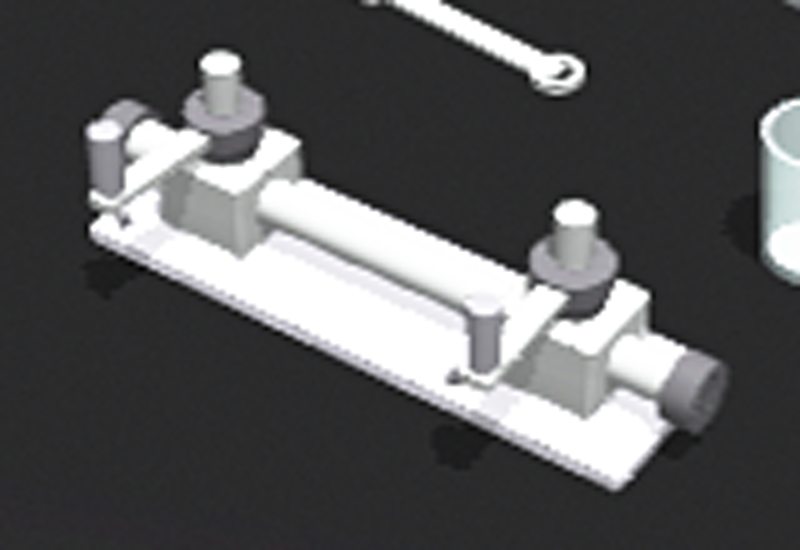

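View pics/c3.png

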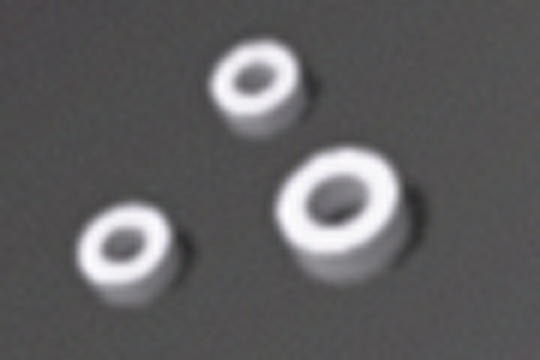

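View pics/c4.png

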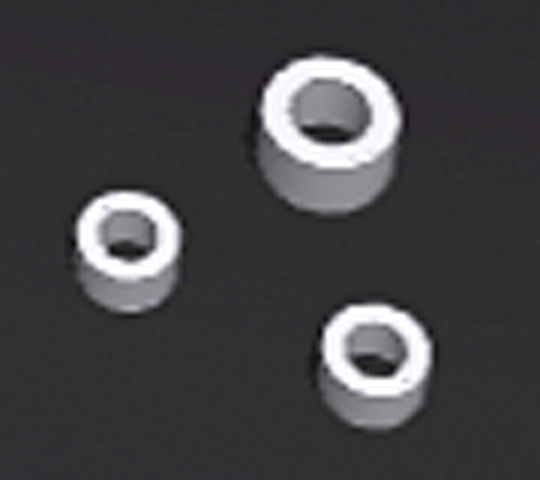

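```bash
python3 - <<'E'
from h import *
import pickle
g=pickle.load(open('scene0.pkl','rb'));s=pickle.load(open('side0.pkl','rb'))
h=lambda g,l:[onplane(g,*l[0],.118),onplane(g,*l[1],.118),onplane(g,*l[2],.124),onplane(g,*l[3],.124),onplane(g,*l[4],.028)]
A=np.array(h(g,[(332,171.2),(291.5,225.5),(307,158.2),(262,212.5),(130+339/6,240+200/6)]))
B=np.array(h(s,[(294,183),(365,212.8),(270.6,196.2),(347.2,231),(340+330/6,310+112/6)]))
print(A.round(4));print(B.round(4))
M=(A+B)/2
for X in(A,B,M):
    d=X[0]-X[1];print('yaw',np.arctan2(-d[0],d[1]),'dist',np.hypot(*d[:2]),[np.hypot(*(X[i]-X[i+2])[:2]) for i in(0,1)],[np.arctan2(*(X[i+2]-X[i])[1::-1]) for i in (0,1)])
print(M.round(4))
st=ctrl.get_state();print(rot(st['ee_rot']).as_matrix().round(3))
E
```

```text
[[ 0.5523  0.0762  0.118 ]
 [ 0.6051 -0.1368  0.118 ]
 [ 0.468   0.0637  0.124 ]
 [ 0.5233 -0.1604  0.124 ]
 [ 0.4629 -0.3763  0.028 ]]
[[ 0.5474  0.0711  0.118 ]
 [ 0.6008 -0.1405  0.118 ]
 [ 0.4643  0.0593  0.124 ]
 [ 0.5195 -0.1653  0.124 ]
 [ 0.46   -0.3796  0.028 ]]
yaw 0.24292243386705603 dist 0.21941547553878032 [np.float64(0.08522030877866091), np.float64(0.08511183470029492)] [np.float64(-2.9947183461591367), np.float64(-2.8600096149224186)]
yaw 0.24722491089797072 dist 0.21827494877930428 [np.float64(0.08394881598393099), np.float64(0.08507073284517315)] [np.float64(-3.0006836327719055), np.float64(-2.8458819816714716)]
yaw 0.24506806671069256 dist 0.21884470577376874 [np.float64(0.08458418616388286), np.float64(0.08508916086029293)] [np.float64(-2.997678571540714), np.float64(-2.852947504351806)]
[[ 0.5499  0.0737  0.118 ]
 [ 0.603  -0.1387  0.118 ]
 [ 0.4662  0.0615  0.124 ]
 [ 0.5214 -0.1629  0.124 ]
 [ 0.4615 -0.378   0.028 ]]
[[ 0.314  0.949 -0.   ]
 [ 0.949 -0.314 -0.002]
 [-0.002  0.    -1.   ]]
```

The largest ring is the one at (0.4615, -0.378), 48 mm across in both depth views; the other two are about 36 mm. Lever lengths come out at 84.6 and 85.1 mm against the stated 85, spindle spacing at 219 against 220. I'll move above the left knob for a closer look.

```bash
python3 -m creep '[{"claw":-0.2,"slide":[-60,75,0],"twist":[0,0,-0.1]},{"claw":-0.2,"slide":[-345,422,0],"twist":[0,0,-0.463]},{"claw":-0.2,"slide":[-345,422,0],"twist":[0,0,-0.463]},{"claw":-0.2,"slide":[-345,422,0],"twist":[0,0,-0.463]},{"claw":-0.2,"slide":[-345,422,0],"twist":[0,0,-0.463]},{"claw":-0.2,"slide":[-345,422,0],"twist":[0,0,-0.463]},{"claw":-0.2,"slide":[-345,422,0],"twist":[0,0,-0.463]},{"claw":-0.2,"slide":[-345,422,0],"twist":[0,0,-0.463]},{"claw":-0.2,"slide":[-345,422,0],"twist":[0,0,-0.463]},{"claw":-0.2,"slide":[-345,422,0],"twist":[0,0,-0.463]},{"claw":-0.2,"slide":[-345,422,0],"twist":[0,0,-0.463]},{"claw":-0.2,"slide":[-345,422,0],"twist":[0,0,-0.463]}]' 60
python3 - <<'E'
from h import *
import pickle
g=grab('wrist');cv2.imwrite('pics/w1.png',g['im']);pickle.dump(g,open('w1.pkl','wb'))
print(g['s'])
for p in [(0.5499,.0737,.118),(.603,-.1387,.118),(.4662,.0615,.124),(.5214,-.1629,.124)]:print(proj(g,np.array(p)))
E
```

```text
t: 1.65
tool_pos: [0.4645, 0.0636, 0.4044]
ee_rot: [-0.001, 0.653, 0.757, -0.0]
contact_force: [-0.1, -0.4, 0.3]
opening: 0.398
{'t': 1.65, 'joint_positions': array([-0.54081183,  0.1465697 ,  0.41936756,  1.73356996, -0.06303394,
        1.27533389,  1.61029537]), 'qd': array([-0.00530049, -0.00341347,  0.00158346, -0.00140314,  0.00537146,
       -0.00170955,  0.00236231]), 'effort': array([ 3.93702881e-01, -2.77113694e+01,  1.69010907e+00, -2.27692205e+01,
        4.82216058e-02, -1.13227594e-03, -2.68686970e-03]), 'tool_pos': array([0.46446995, 0.06363521, 0.40444922]), 'ee_rot': array([-5.58073766e-04,  6.53455825e-01,  7.56964446e-01, -2.42833151e-05]), 'contact_force': array([-0.0715113 , -0.39390422,  0.29410322]), 'ft_torque': array([0.04669918, 0.02925621, 0.02063083]), 'opening': 0.3980549650236934}
(np.float64(321.8454760313172), np.float64(283.5683973012164))
(np.float64(88.1098175732377), np.float64(303.9835986978112))
(np.float64(321.7005261871948), np.float64(197.50340471805424))
(np.float64(45.688909668386714), np.float64(222.7146696021552))
```

View pics/w1.png

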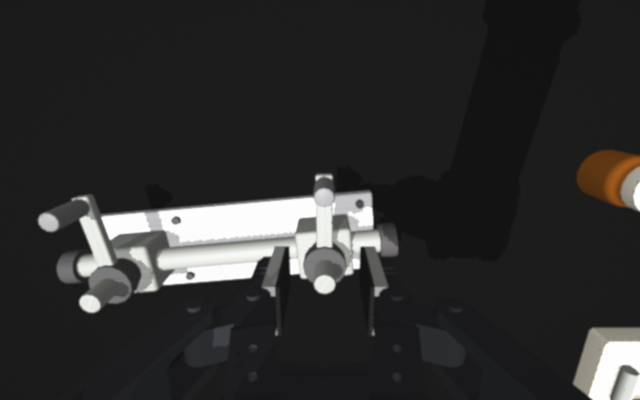

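```bash
python3 - <<'E'
from h import *
import pickle
g=pickle.load(open('w1.pkl','rb'))
cv2.imwrite('pics/w1c.png',cv2.resize(g['im'][165:305,280:380],None,fx=4,fy=4,interpolation=cv2.INTER_CUBIC))
cv2.imwrite('pics/w1d.png',cv2.resize(g['im'][185:325,30:140],None,fx=4,fy=4,interpolation=cv2.INTER_CUBIC))
E
```

```text
(no output)
```

View pics/w1c.png

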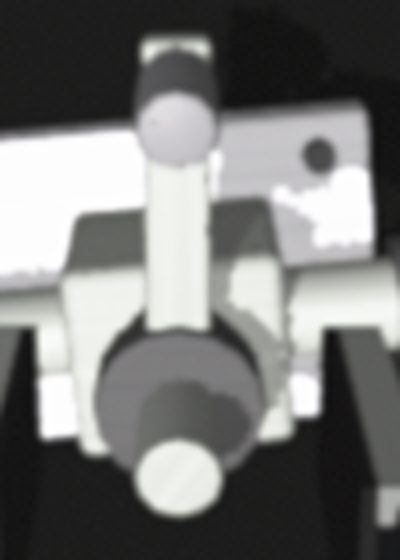

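View pics/w1d.png

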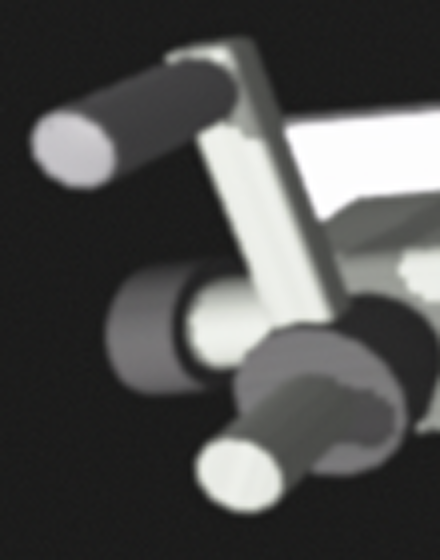

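```bash
cat >> h.py <<'E'
def arcplan(S,phi,r=.085,off=0.0,z=None):
    """target TCP world pose: grasp axis at knob, tool x tangential clockwise; off = lead of tool centre along tangent"""
    t=phi-np.pi/2
    p=np.array([S[0]+r*np.cos(phi)+off*np.cos(t),S[1]+r*np.sin(phi)+off*np.sin(t),z])
    return p,t
def cmd(p,yaw,st=None):
    st=st or ctrl.get_state()
    Rm=rot(st['ee_rot']).as_matrix()
    cy=np.arctan2(Rm[1,0],Rm[0,0])
    return (Rm.T@(p-st['tool_pos'])*1000).round(1), round(float((cy-yaw+np.pi)%(2*np.pi)-np.pi),3)
E
python3 - <<'E'
from h import *
import pickle
g=pickle.load(open('w1.pkl','rb'))
K=dict(LK=onplane(g,324.2,197.2,.124),LS=onplane(g,324.8,284.5,.118),RK=onplane(g,48.5,222.5,.124),RS=onplane(g,90,304,.118))
for k,v in K.items():print(k,v.round(4))
for a in 'LR':
    d=K[a+'K']-K[a+'S'];print(np.hypot(*d[:2]),np.arctan2(d[1],d[0]))
d=K['LS']-K['RS'];print(np.arctan2(-d[0],d[1]),np.hypot(*d[:2]))
st=ctrl.get_state();print(cmd(np.array([K['LK'][0],K['LK'][1],.27]),1.715))
E
```

```text
LK [0.4656 0.0635 0.124 ]
LS [0.5505 0.0765 0.118 ]
RK [ 0.5209 -0.1606  0.124 ]
RS [ 0.6028 -0.137   0.118 ]
0.08582877943361623 -2.9891109533222875
0.08523512042121589 -2.861008761859117
0.2401924721687141 0.2197824580359813
(array([ -0.4,   1.2, 134.5]), 0.002)
```

Left knob comes out at (0.4656, 0.0635) and left spindle at (0.5505, 0.0765). Right knob is (0.5209, -0.1606) and right spindle (0.6028, -0.137). Radii are 85.8 and 85.2 mm and spacing 219.8 mm, so they fit. Next I'll descend to straddle the left knob.

```bash
python3 -m creep '[{"claw":-0.2,"slide":[0,1,50],"twist":[0,0,0]},{"claw":-0.2,"slide":[0,1,90],"twist":[0,0,0]},{"claw":-0.2,"slide":[0,1,120],"twist":[0,0,0]},{"claw":-0.2,"slide":[0,1,139],"twist":[0,0,0]},{"claw":-0.2,"slide":[0,1,139],"twist":[0,0,0]},{"claw":-0.2,"slide":[0,1,139],"twist":[0,0,0]}]' 60
python3 - <<'E'
from h import *
g=grab('wrist');cv2.imwrite('pics/w2.png',g['im'])
S=[.5505,.0765];st=g['s'];print(st['contact_force'],st['opening'])
# total shift: off lead 8mm gap
for ph in (0,.15,.3,.45):
    print(ph,cmd(*arcplan(S,-2.989-ph,off=.008,z=.265),st))
E
```

```text
t: 2.45
tool_pos: [0.4664, 0.0628, 0.2666]
ee_rot: [0.0, 0.654, 0.756, 0.001]
contact_force: [-0.6, 0.5, 0.6]
opening: 0.402
[-0.56961083  0.51838419  0.55123027] 0.4021101077983424
0 (array([8.8, 0.1, 1.6]), -0.008)
0.15 (array([21.4,  2.2,  1.6]), 0.142)
0.3 (array([33.6,  6.1,  1.6]), 0.292)
0.45 (array([45. , 11.8,  1.6]), 0.442)
```

View pics/w2.png

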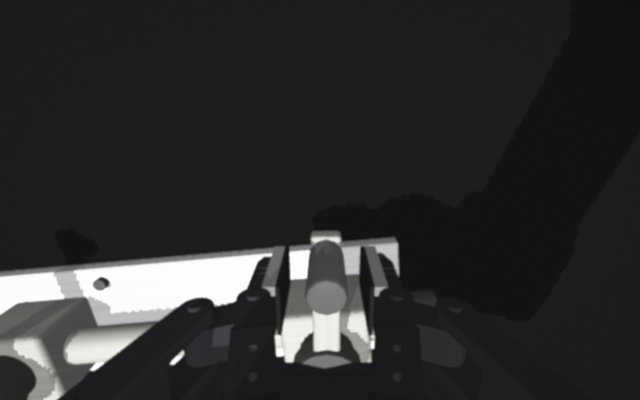

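The knob sits between the pads at about (325,297), with clear gaps on both sides. I'll sweep the first stretch, where the drag is even, keeping short of 0.55 rad.

```bash
python3 -m creep '[{"claw":-0.2,"slide":[4.5,0,1.5],"twist":[0,0,0]},{"claw":-0.2,"slide":[8.8,0.1,1.5],"twist":[0,0,0]},{"claw":-0.2,"slide":[13,0.8,1.5],"twist":[0,0,0.05]},{"claw":-0.2,"slide":[17.2,1.4,1.5],"twist":[0,0,0.1]},{"claw":-0.2,"slide":[21.4,2.2,1.5],"twist":[0,0,0.15]},{"claw":-0.2,"slide":[25.5,3.4,1.5],"twist":[0,0,0.2]},{"claw":-0.2,"slide":[29.6,4.7,1.5],"twist":[0,0,0.25]},{"claw":-0.2,"slide":[33.6,6.1,1.5],"twist":[0,0,0.3]}]' 60
python3 - <<'E'
from h import *
S=[.5505,.0765];st=ctrl.get_state();R_=rot(st['ee_rot']).as_matrix();print('tool force',R_.T@st['contact_force'],st['opening'])
for ph in (.3,.35,.4,.45):
    print(ph,cmd(*arcplan(S,-2.989-ph,off=.008,z=.265),st))
E
```

```text
t: 3.5
tool_pos: [0.4674, 0.0956, 0.2646]
ee_rot: [0.001, 0.761, 0.649, -0.0]
contact_force: [-1.0, -2.4, 1.8]
opening: 0.401
tool force [-2.57138058 -0.64255897 -1.81409847] 0.4008358357980895
0.3 (array([ 1.3,  0. , -0.4]), -0.011)
0.35 (array([ 5.6,  0.5, -0.4]), 0.039)
0.4 (array([ 9.8,  1.1, -0.4]), 0.089)
0.45 (array([14. ,  2. , -0.4]), 0.139)
```

```bash
cat > f.py <<'E'
from h import *
import sys
S=[.5505,.0765] if sys.argv[1]=='L' else [.6028,-.137]
st=ctrl.get_state();M=rot(st['ee_rot']).as_matrix();print('Ftool',(M.T@st['contact_force']).round(2))
p=st['tool_pos'][:2]-.008*M[:2,0]*float(sys.argv[2] if len(sys.argv)>2 else 1)-np.array(S)
print('ang',round(float((-2.8996-np.arctan2(p[1],p[0])+np.pi)%(2*np.pi)-np.pi),3),'r',np.hypot(*p).round(4),'toolyaw-dev',round(float((np.arctan2(p[1],p[0])-np.pi/2-np.arctan2(M[1,0],M[0,0])+np.pi)%(2*np.pi)-np.pi),3))
E
python3 -m creep '[{"claw":-0.2,"slide":[2.5,0.3,0],"twist":[0,0,0.03]},{"claw":-0.2,"slide":[5.1,0.6,0],"twist":[0,0,0.06]},{"claw":-0.2,"slide":[7.6,1.1,0],"twist":[0,0,0.09]},{"claw":-0.2,"slide":[10.1,1.6,0],"twist":[0,0,0.12]}]' 60; python3 f.py L
python3 -m creep '[{"claw":-0.2,"slide":[2.5,0.3,0],"twist":[0,0,0.03]},{"claw":-0.2,"slide":[5.1,0.6,0],"twist":[0,0,0.06]},{"claw":-0.2,"slide":[7.6,1.1,0],"twist":[0,0,0.09]},{"claw":-0.2,"slide":[10.1,1.6,0],"twist":[0,0,0.12]}]' 60; python3 f.py L
```

```text
t: 4.0
tool_pos: [0.4705, 0.1061, 0.2642]
ee_rot: [-0.0, 0.798, 0.602, -0.0]
contact_force: [-0.8, -1.8, 2.2]
opening: 0.399
Ftool [-1.94 -0.24 -2.16]
ang 0.502 r 0.0851 toolyaw-dev 0.019
t: 4.5
tool_pos: [0.4747, 0.1155, 0.2641]
ee_rot: [-0.0, 0.833, 0.553, -0.0]
contact_force: [-0.4, -1.4, 2.1]
opening: 0.4
Ftool [-1.46  0.13 -2.1 ]
ang 0.623 r 0.085 toolyaw-dev 0.018
```

```bash

python3 -m creep '[{"claw":-0.2,"slide":[2.5,0.3,0],"twist":[0,0,0.03]},{"claw":-0.2,"slide":[5.1,0.6,0],"twist":[0,0,0.06]},{"claw":-0.2,"slide":[7.6,1.1,0],"twist":[0,0,0.09]},{"claw":-0.2,"slide":[10.1,1.6,0],"twist":[0,0,0.12]}]' 60; python3 f.py L
```

```text
t: 5.0
tool_pos: [0.48, 0.1242, 0.264]
ee_rot: [-0.0, 0.865, 0.502, -0.0]
contact_force: [-2.9, -1.8, 2.4]
opening: 0.399
Ftool [-2.99 -1.65 -2.38]
ang 0.743 r 0.0849 toolyaw-dev 0.018
```

```bash

python3 -m creep '[{"claw":-0.2,"slide":[2.5,0.3,0],"twist":[0,0,0.03]},{"claw":-0.2,"slide":[5.1,0.6,0],"twist":[0,0,0.06]},{"claw":-0.2,"slide":[7.6,1.1,0],"twist":[0,0,0.09]},{"claw":-0.2,"slide":[10.1,1.6,0],"twist":[0,0,0.12]}]' 60; python3 f.py L
```

```text
t: 5.5
tool_pos: [0.4863, 0.1323, 0.264]
ee_rot: [-0.0, 0.893, 0.449, -0.0]
contact_force: [-2.7, -0.6, 1.2]
opening: 0.398
Ftool [-2.15 -1.82 -1.22]
ang 0.863 r 0.0848 toolyaw-dev 0.017
```

```bash

python3 -m creep '[{"claw":-0.2,"slide":[2.5,0.3,0],"twist":[0,0,0.03]},{"claw":-0.2,"slide":[5.1,0.6,0],"twist":[0,0,0.06]},{"claw":-0.2,"slide":[7.6,1.1,0],"twist":[0,0,0.09]},{"claw":-0.2,"slide":[10.1,1.6,0],"twist":[0,0,0.12]}]' 60; python3 f.py L
```

```text
t: 6.0
tool_pos: [0.4937, 0.1394, 0.264]
ee_rot: [-0.0, 0.919, 0.395, -0.0]
contact_force: [-3.8, -0.4, 0.4]
opening: 0.398
Ftool [-2.86 -2.49 -0.41]
ang 0.984 r 0.0845 toolyaw-dev 0.017
```

```bash

python3 -m creep '[{"claw":-0.2,"slide":[3.4,0.3,0],"twist":[0,0,0.04]},{"claw":-0.2,"slide":[6.8,0.7,0],"twist":[0,0,0.08]},{"claw":-0.2,"slide":[10.1,1.4,0],"twist":[0,0,0.12]},{"claw":-0.2,"slide":[13.4,2.1,0],"twist":[0,0,0.16]},{"claw":-0.2,"slide":[16.7,2.9,0],"twist":[0,0,0.2]},{"claw":-0.2,"slide":[20,3.9,0],"twist":[0,0,0.24]},{"claw":-0.2,"slide":[23.2,5,0],"twist":[0,0,0.28]},{"claw":-0.2,"slide":[24.8,5.7,0],"twist":[0,0,0.3]}]' 60; python3 f.py L
```

```text
t: 7.0
tool_pos: [0.5152, 0.1535, 0.2642]
ee_rot: [0.0, 0.967, 0.254, 0.0]
contact_force: [-3.5, -0.2, -1.8]
opening: 0.396
Ftool [-3.14 -1.53  1.82]
ang 1.288 r 0.0844 toolyaw-dev 0.012
```

```bash

python3 -m creep '[{"claw":-0.2,"slide":[3.4,0.3,0],"twist":[0,0,0.04]},{"claw":-0.2,"slide":[6.8,0.7,0],"twist":[0,0,0.08]},{"claw":-0.2,"slide":[10.1,1.4,0],"twist":[0,0,0.12]},{"claw":-0.2,"slide":[13.4,2.1,0],"twist":[0,0,0.16]},{"claw":-0.2,"slide":[16.7,2.9,0],"twist":[0,0,0.2]},{"claw":-0.2,"slide":[20,3.9,0],"twist":[0,0,0.24]},{"claw":-0.2,"slide":[22.4,4.8,0],"twist":[0,0,0.27]},{"claw":-0.2,"slide":[22.4,4.8,0],"twist":[0,0,0.27]}]' 60; python3 f.py L
python3 - <<'E'
from h import *
import pickle
for n in('wrist','scene','side'):
    g=grab(n);cv2.imwrite(f'pics/{n}3.png',g['im']);pickle.dump(g,open(f'{n}3.pkl','wb'))
    if n=='scene':a=cv2.resize(g['im'][140:280,240:370],None,fx=4,fy=4,interpolation=cv2.INTER_CUBIC)
    if n=='side':a=cv2.resize(g['im'][160:280,240:400],None,fx=4,fy=4,interpolation=cv2.INTER_CUBIC)
    if n!='wrist':cv2.imwrite(f'pics/{n}3c.png',a)
E
```

```text
t: 8.0
tool_pos: [0.5373, 0.1602, 0.2644]
ee_rot: [0.0, 0.993, 0.122, 0.001]
contact_force: [-2.2, 0.5, -1.5]
opening: 0.399
Ftool [-2.01 -0.97  1.48]
ang 1.562 r 0.0844 toolyaw-dev 0.007
```

View pics/wrist3.png

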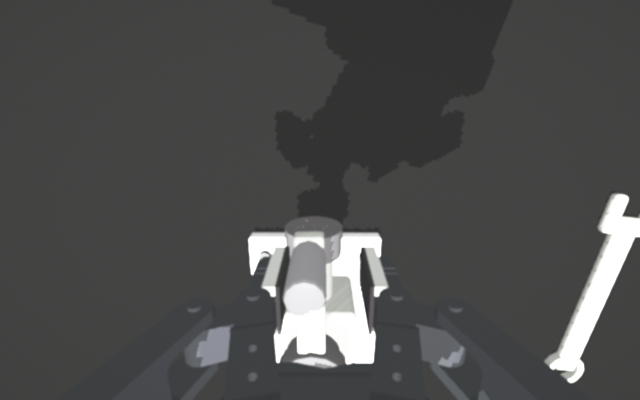

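View pics/side3c.png

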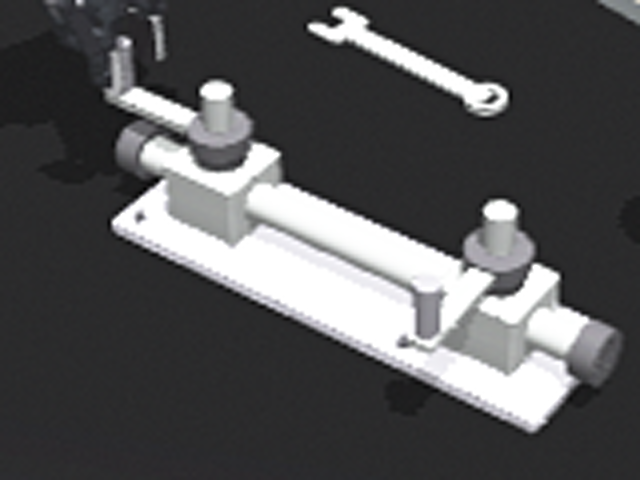

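```bash

python3 -m creep '[{"claw":-0.2,"slide":[1.2,0.1,0],"twist":[0,0,0.015]},{"claw":-0.2,"slide":[2.5,0.2,0],"twist":[0,0,0.03]},{"claw":-0.2,"slide":[2.5,0.2,0],"twist":[0,0,0.03]}]' 60; python3 f.py L
python3 - <<'E'
from h import *
import pickle
g=pickle.load(open('wrist3.pkl','rb'))
p=onplane(g,305,295,.124);print(p);d=p[:2]-[.5505,.0765];print(np.hypot(*d),np.arctan2(d[1],d[0]), -2.8996-np.arctan2(d[1],d[0])+2*np.pi)
E
```

```text
t: 8.52
tool_pos: [0.5396, 0.1603, 0.2645]
ee_rot: [0.0, 0.994, 0.107, 0.0]
contact_force: [-1.8, 0.2, 1.9]
opening: 0.402
Ftool [-1.67 -0.57 -1.92]
ang 1.588 r 0.0842 toolyaw-dev 0.011
[0.52902367 0.16088253 0.124     ]
0.08707264049538327 1.8200166740427275 1.5635686331368586
```

Left sweeps evenly at 2–3 N the whole way to about 1.58 rad, so it is the free valve. I'll back off, lift and go to the right knob.

```bash

python3 -m creep '[{"claw":-0.2,"slide":[-8,0,0],"twist":[0,0,0]},{"claw":-0.2,"slide":[-8,0,-40],"twist":[0,0,0]},{"claw":-0.2,"slide":[-8,0,-85],"twist":[0,0,0]},{"claw":-0.2,"slide":[-8,0,-85],"twist":[0,0,0]}]' 60
python3 - <<'E'
from h import *
print(cmd(np.array([.5209,-.1606,.345]),1.851), cmd(np.array([.5209,-.1606,.345]),1.851)[1])
E
```

```text
t: 9.02
tool_pos: [0.5333, 0.1584, 0.3536]
ee_rot: [-0.001, 0.994, 0.107, 0.005]
contact_force: [-0.1, 0.9, -0.5]
opening: 0.4
(array([-79.9, 309.1,   7.4]), -1.637) -1.637
```

```bash

python3 -m creep '[{"claw":-0.2,"slide":[-10,60,5],"twist":[0,0,-0.18]},{"claw":-0.2,"slide":[-25,120,5],"twist":[0,0,-0.36]},{"claw":-0.2,"slide":[-40,170,5],"twist":[0,0,-0.54]},{"claw":-0.2,"slide":[-55,220,5],"twist":[0,0,-0.72]},{"claw":-0.2,"slide":[-70,270,5],"twist":[0,0,-0.9]},{"claw":-0.2,"slide":[-80,309,5],"twist":[0,0,-1.08]},{"claw":-0.2,"slide":[-80,309,5],"twist":[0,0,-1.26]},{"claw":-0.2,"slide":[-80,309,5],"twist":[0,0,-1.44]},{"claw":-0.2,"slide":[-80,309,5],"twist":[0,0,-1.637]},{"claw":-0.2,"slide":[-80,309,5],"twist":[0,0,-1.637]},{"claw":-0.2,"slide":[-80,309,5],"twist":[0,0,-1.637]},{"claw":-0.2,"slide":[-80,309,5],"twist":[0,0,-1.637]}]' 60
python3 - <<'E'
from h import *
print(cmd(np.array([.5209,-.1606,.265]),1.851))
g=grab('wrist');print(g['s']['joint_positions'].round(2))
cv2.imwrite('pics/w4.png',g['im'])
print(proj(g,np.array([.5209,-.1606,.124])))
E
```

```text
t: 10.52
tool_pos: [0.5189, -0.1601, 0.344]
ee_rot: [-0.0, 0.602, 0.799, -0.0]
contact_force: [-0.1, -0.1, 0.2]
opening: 0.397
(array([-1. ,  1.8, 79. ]), -0.001)
[-0.1   0.36  0.48  1.64 -0.18  1.18  2.27]
(np.float64(323.47975998222967), np.float64(227.43743909194757))
```

View pics/w4.png

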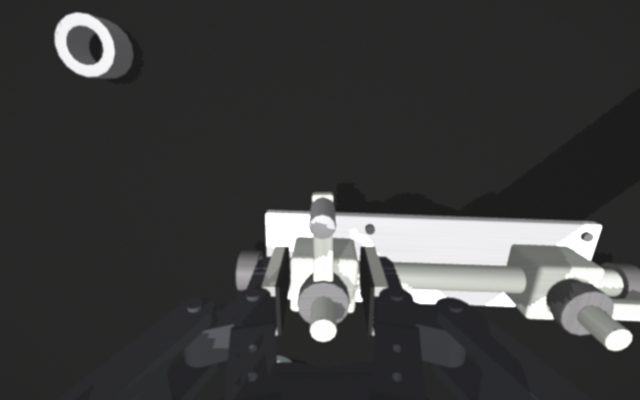

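The right knob top is at (322,227), where predicted. Descending.

```bash

python3 -m creep '[{"claw":-0.2,"slide":[-0.5,1.5,30],"twist":[0,0,0]},{"claw":-0.2,"slide":[-0.5,1.5,60],"twist":[0,0,0]},{"claw":-0.2,"slide":[-0.5,1.5,79],"twist":[0,0,0]},{"claw":-0.2,"slide":[-0.5,1.5,79],"twist":[0,0,0]}]' 60
python3 - <<'E'
from h import *
S=[.6028,-.137]
for ph in (0,.05,.1,.2,.3,.4,.5):
    print(ph,cmd(*arcplan(S,-2.861-ph,off=.008,z=.265)))
E
python3 f.py R 0
```

```text
t: 11.08
tool_pos: [0.5198, -0.1597, 0.2637]
ee_rot: [-0.002, 0.602, 0.799, -0.001]
contact_force: [-1.2, -0.3, 0.3]
opening: 0.396
0 (array([ 6.9,  1. , -1.3]), -0.001)
0.05 (array([11.1,  1.5, -1.3]), 0.049)
0.1 (array([15.3,  2.2, -1.3]), 0.099)
0.2 (array([23.6,  4.3, -1.3]), 0.199)
0.3 (array([31.6,  7.2, -1.3]), 0.299)
0.4 (array([39.4, 10.8, -1.3]), 0.399)
0.5 (array([46.7, 15.2, -1.3]), 0.499)
Ftool [ 0.05 -1.26 -0.27]
ang -0.026 r 0.086 toolyaw-dev -0.012
```

```bash

python3 -m creep '[{"claw":-0.2,"slide":[3.5,0.5,-1],"twist":[0,0,0]},{"claw":-0.2,"slide":[7,1,-1],"twist":[0,0,0]},{"claw":-0.2,"slide":[11.1,1.5,-1],"twist":[0,0,0.05]},{"claw":-0.2,"slide":[15.3,2.2,-1],"twist":[0,0,0.1]},{"claw":-0.2,"slide":[19.5,3.2,-1],"twist":[0,0,0.15]},{"claw":-0.2,"slide":[23.6,4.3,-1],"twist":[0,0,0.2]},{"claw":-0.2,"slide":[27.6,5.7,-1],"twist":[0,0,0.25]},{"claw":-0.2,"slide":[31.6,7.2,-1],"twist":[0,0,0.3]},{"claw":-0.2,"slide":[35.5,8.9,-1],"twist":[0,0,0.35]},{"claw":-0.2,"slide":[39.4,10.8,-1],"twist":[0,0,0.4]},{"claw":-0.2,"slide":[43,13,-1],"twist":[0,0,0.45]},{"claw":-0.2,"slide":[46.7,15.2,-1],"twist":[0,0,0.5]}]' 60
python3 f.py R
```

```text
t: 12.58
tool_pos: [0.5226, -0.1122, 0.2675]
ee_rot: [0.002, 0.781, 0.624, 0.0]
contact_force: [-0.1, -2.5, 0.5]
opening: 0.401
Ftool [-2.46  0.44 -0.53]
ang 0.447 r 0.0837 toolyaw-dev 0.017
```

```bash

python3 -m creep '[{"claw":-0.2,"slide":[2.5,0,1],"twist":[0,0,0.03]},{"claw":-0.2,"slide":[5.1,0.3,2],"twist":[0,0,0.06]},{"claw":-0.2,"slide":[7.6,0.7,2],"twist":[0,0,0.09]},{"claw":-0.2,"slide":[10.1,1.2,2],"twist":[0,0,0.12]}]' 60; python3 f.py R
```

```text
t: 13.08
tool_pos: [0.5258, -0.1016, 0.2643]
ee_rot: [0.0, 0.817, 0.577, 0.0]
contact_force: [0.3, -2.6, 2.6]
opening: 0.406
Ftool [-2.37  1.18 -2.58]
ang 0.579 r 0.0844 toolyaw-dev 0.005
```

```bash

python3 -m creep '[{"claw":-0.2,"slide":[2.5,0.3,0],"twist":[0,0,0.03]},{"claw":-0.2,"slide":[5.1,0.6,0],"twist":[0,0,0.06]},{"claw":-0.2,"slide":[7.6,1.1,0],"twist":[0,0,0.09]}]' 60; python3 f.py R
```

```text
t: 13.45
tool_pos: [0.5293, -0.0946, 0.2642]
ee_rot: [0.0, 0.842, 0.539, -0.0]
contact_force: [-0.6, -1.9, 0.6]
opening: 0.403
Ftool [-2.02  0.22 -0.57]
ang 0.671 r 0.0845 toolyaw-dev 0.003
```

```bash

python3 -m creep '[{"claw":-0.2,"slide":[2.5,0.3,0],"twist":[0,0,0.03]},{"claw":-0.2,"slide":[5.1,0.6,0],"twist":[0,0,0.06]},{"claw":-0.2,"slide":[7.6,1.1,0],"twist":[0,0,0.09]}]' 60; python3 f.py R
```

```text
t: 13.82
tool_pos: [0.5334, -0.0881, 0.2641]
ee_rot: [-0.0, 0.866, 0.501, -0.0]
contact_force: [-0.2, -2.3, 1.2]
opening: 0.403
Ftool [-2.15  0.97 -1.18]
ang 0.761 r 0.0846 toolyaw-dev 0.003
```

```bash

python3 -m creep '[{"claw":-0.2,"slide":[2.5,0.3,0],"twist":[0,0,0.03]},{"claw":-0.2,"slide":[5.1,0.6,0],"twist":[0,0,0.06]},{"claw":-0.2,"slide":[7.6,1.1,0],"twist":[0,0,0.09]}]' 60; python3 f.py R
```

```text
t: 14.2
tool_pos: [0.5379, -0.0825, 0.2641]
ee_rot: [0.0, 0.887, 0.461, -0.0]
contact_force: [-1.7, -4.0, 1.6]
opening: 0.4
Ftool [-4.28  0.93 -1.59]
ang 0.846 r 0.0844 toolyaw-dev 0.008
```

Climbing: the force is 4.3 N at 0.85 rad. I'll go in smaller steps.

```bash

python3 -m creep '[{"claw":-0.2,"slide":[1.7,0.2,0],"twist":[0,0,0.02]},{"claw":-0.2,"slide":[3.4,0.4,0],"twist":[0,0,0.04]},{"claw":-0.2,"slide":[5.1,0.6,0],"twist":[0,0,0.06]}]' 60; python3 f.py R
```

```text
t: 14.58
tool_pos: [0.5409, -0.0794, 0.2641]
ee_rot: [0.0, 0.901, 0.434, -0.001]
contact_force: [-1.8, -5.2, 1.9]
opening: 0.399
Ftool [-5.17  1.86 -1.87]
ang 0.897 r 0.0843 toolyaw-dev 0.017
```

```bash

python3 -m creep '[{"claw":-0.2,"slide":[1.7,0.2,0],"twist":[0,0,0.02]},{"claw":-0.2,"slide":[3.4,0.4,0],"twist":[0,0,0.04]},{"claw":-0.2,"slide":[5.1,0.6,0],"twist":[0,0,0.06]}]' 60; python3 f.py R
```

```text
t: 14.95
tool_pos: [0.5439, -0.0769, 0.264]
ee_rot: [0.001, 0.914, 0.407, -0.002]
contact_force: [-3.7, -6.8, 3.6]
opening: 0.398
Ftool [-7.51  1.81 -3.62]
ang 0.942 r 0.0841 toolyaw-dev 0.033
```

```bash

python3 -m creep '[{"claw":-0.2,"slide":[1.7,0.2,0],"twist":[0,0,0.02]},{"claw":-0.2,"slide":[3.4,0.4,0],"twist":[0,0,0.04]},{"claw":-0.2,"slide":[5.1,0.6,0],"twist":[0,0,0.06]},{"claw":-0.2,"slide":[5.1,0.6,0],"twist":[0,0,0.06]}]' 60; python3 f.py R
```

```text
t: 15.45
tool_pos: [0.547, -0.0745, 0.2639]
ee_rot: [0.001, 0.925, 0.379, -0.003]
contact_force: [-5.6, -9.1, 2.8]
opening: 0.395
Ftool [-10.4    2.59  -2.75]
ang 0.989 r 0.0838 toolyaw-dev 0.047
```

```bash

python3 -m creep '[{"claw":-0.2,"slide":[1.5,0,0],"twist":[0,0,0.01]},{"claw":-0.2,"slide":[3,0,0],"twist":[0,0,0.02]},{"claw":-0.2,"slide":[3,0,0],"twist":[0,0,0.02]}]' 60; python3 f.py R
python3 - <<'E'
from h import *
S=[.6028,-.137];st=ctrl.get_state()
p=st['tool_pos'][:2]-S;ph=np.arctan2(p[1],p[0]);print(ph)
# swing back: off=-8 ; lever angle a
for a in (.95,.9,.8,.7,.6,.5,.4,.3,.2,.1,0,-.02):
    print(a,cmd(*arcplan(S,-2.8996-a,off=-.009,z=.265),st))
E
```

```text
t: 15.82
tool_pos: [0.5486, -0.073, 0.2638]
ee_rot: [0.001, 0.929, 0.369, -0.004]
contact_force: [-7.4, -9.3, 3.8]
opening: 0.397
Ftool [-11.83   1.64  -3.74]
ang 1.014 r 0.0838 toolyaw-dev 0.042
2.2736283332238862
0.95 (array([-22.5,   0.2,  -1. ]), -0.106)
0.9 (array([-26.6,   1.2,  -1. ]), -0.156)
0.8 (array([-34.8,   3.8,  -0.9]), -0.256)
0.7 (array([-42.6,   7.2,  -0.9]), -0.356)
0.6 (array([-50. ,  11.4,  -0.8]), -0.456)
0.5 (array([-57. ,  16.3,  -0.7]), -0.556)
0.4 (array([-63.5,  21.9,  -0.7]), -0.656)
0.3 (array([-69.4,  28.1,  -0.7]), -0.756)
0.2 (array([-74.6,  34.8,  -0.6]), -0.856)
0.1 (array([-79.2,  42.1,  -0.6]), -0.956)
0 (array([-82.9,  49.7,  -0.6]), -1.056)
-0.02 (array([-83.6,  51.3,  -0.6]), -1.076)
```

The right valve binds: the force climbs from about 0.80 rad to 11.8 N at 1.0 rad, well under 20 N. I'll swing it back.

```bash

python3 -m creep '[{"claw":-0.2,"slide":[-7,0,-1],"twist":[0,0,-0.03]},{"claw":-0.2,"slide":[-13,0,-1],"twist":[0,0,-0.06]},{"claw":-0.2,"slide":[-18,0,-1],"twist":[0,0,-0.08]},{"claw":-0.2,"slide":[-22.5,0.2,-1],"twist":[0,0,-0.106]},{"claw":-0.2,"slide":[-26.6,1.2,-1],"twist":[0,0,-0.156]},{"claw":-0.2,"slide":[-30.7,2.5,-1],"twist":[0,0,-0.206]},{"claw":-0.2,"slide":[-34.8,3.8,-1],"twist":[0,0,-0.256]},{"claw":-0.2,"slide":[-38.7,5.5,-1],"twist":[0,0,-0.306]},{"claw":-0.2,"slide":[-42.6,7.2,-1],"twist":[0,0,-0.356]},{"claw":-0.2,"slide":[-46.3,9.3,-1],"twist":[0,0,-0.406]},{"claw":-0.2,"slide":[-50,11.4,-1],"twist":[0,0,-0.456]},{"claw":-0.2,"slide":[-53.5,13.8,-1],"twist":[0,0,-0.506]}]' 60; python3 f.py R -1
python3 - <<'E'
from h import *
S=[.6028,-.137];st=ctrl.get_state()
for a in (.5,.4,.3,.2,.1,.05,0,-.02):
    print(a,cmd(*arcplan(S,-2.8996-a,off=-.009,z=.265),st))
E
```

```text
t: 17.32
tool_pos: [0.5221, -0.1132, 0.265]
ee_rot: [-0.002, 0.804, 0.594, 0.001]
contact_force: [-0.6, 3.5, 1.2]
opening: 0.404
Ftool [ 3.16 -1.65 -1.21]
ang 0.623 r 0.0844 toolyaw-dev -0.083
0.5 (array([-11.4,  -0.4,  -0. ]), -0.04)
0.4 (array([-19.8,   1.3,  -0.1]), -0.14)
0.3 (array([-28. ,   3.7,  -0.1]), -0.24)
0.2 (array([-35.8,   7. ,  -0.1]), -0.34)
0.1 (array([-43.3,  11.1,  -0.2]), -0.44)
0.05 (array([-46.9,  13.4,  -0.2]), -0.49)
0 (array([-50.4,  15.9,  -0.2]), -0.54)
-0.02 (array([-51.8,  16.9,  -0.2]), -0.56)
```

```bash

python3 -m creep '[{"claw":-0.2,"slide":[-5,0,0],"twist":[0,0,-0.02]},{"claw":-0.2,"slide":[-10,0,0],"twist":[0,0,-0.04]},{"claw":-0.2,"slide":[-15,0.5,0],"twist":[0,0,-0.09]},{"claw":-0.2,"slide":[-19.8,1.3,0],"twist":[0,0,-0.14]},{"claw":-0.2,"slide":[-24,2.5,0],"twist":[0,0,-0.19]},{"claw":-0.2,"slide":[-28,3.7,0],"twist":[0,0,-0.24]},{"claw":-0.2,"slide":[-32,5.3,0],"twist":[0,0,-0.29]},{"claw":-0.2,"slide":[-35.8,7,0],"twist":[0,0,-0.34]},{"claw":-0.2,"slide":[-39.5,9,0],"twist":[0,0,-0.39]},{"claw":-0.2,"slide":[-43.3,11.1,0],"twist":[0,0,-0.44]},{"claw":-0.2,"slide":[-45.5,12.5,0],"twist":[0,0,-0.47]},{"claw":-0.2,"slide":[-45.5,12.5,0],"twist":[0,0,-0.47]}]' 60; python3 f.py R -1
python3 - <<'E'
from h import *
S=[.6028,-.137];st=ctrl.get_state()
for a in (.1,.05,0,-.02):
    print(a,cmd(*arcplan(S,-2.8996-a,off=-.009,z=.265),st))
g=grab('wrist');cv2.imwrite('pics/w5.png',g['im'])
cv2.imwrite('pics/w5c.png',cv2.resize(g['im'][230:370,260:400],None,fx=4,fy=4,interpolation=cv2.INTER_CUBIC))
import pickle;pickle.dump(g,open('w5.pkl','wb'))
E
```

```text
t: 18.82
tool_pos: [0.5203, -0.1638, 0.2653]
ee_rot: [0.0, 0.646, 0.763, 0.0]
contact_force: [0.9, 1.1, -0.4]
opening: 0.4
Ftool [0.94 1.06 0.38]
ang 0.021 r 0.0859 toolyaw-dev 0.056
0.1 (array([5.8, 0.6, 0.3]), 0.024)
0.05 (array([1.6, 1. , 0.3]), -0.026)
0 (array([-2.7,  1.7,  0.3]), -0.076)
-0.02 (array([-4.3,  2. ,  0.3]), -0.096)
```

View pics/w5c.png

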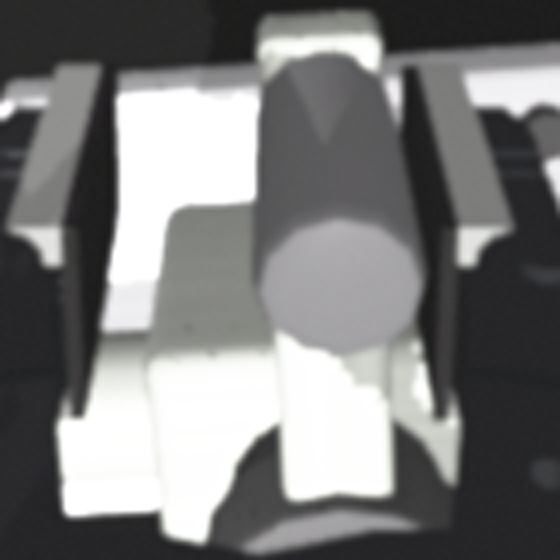

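```bash

python3 - <<'E'
from h import *
import pickle
g=pickle.load(open('w5.pkl','rb'))
p=onplane(g,345,300.7,.124);d=p[:2]-[.6028,-.137];print(p,np.hypot(*d),-2.8996-np.arctan2(d[1],d[0]))
E
```

```text
[ 0.51902362 -0.15624915  0.124     ] 0.08595935929755587 0.016144411875490317
```

```bash

python3 -m creep '[{"claw":-0.2,"slide":[-1,0,0],"twist":[0,0,0]},{"claw":-0.2,"slide":[-2,0,0],"twist":[0,0,0]},{"claw":-0.2,"slide":[-2,0,0],"twist":[0,0,0]},{"claw":-0.2,"slide":[7,0,0],"twist":[0,0,0]},{"claw":-0.2,"slide":[7,0,-40],"twist":[0,0,0]},{"claw":-0.2,"slide":[7,0,-90],"twist":[0,0,0]},{"claw":-0.2,"slide":[7,0,-90],"twist":[0,0,0]}]' 60
python3 - <<'E'
from h import *
print(cmd(np.array([.4615,-.378,.355]),1.82))
g=grab('wrist');cv2.imwrite('pics/w6.png',g['im'])
cv2.imwrite('pics/w6c.png',cv2.resize(g['im'][170:350,260:400],None,fx=4,fy=4,interpolation=cv2.INTER_CUBIC)[:600])
import pickle;pickle.dump(g,open('w6.pkl','wb'))
E
```

```text
t: 19.75
tool_pos: [0.5202, -0.1578, 0.3598]
ee_rot: [0.005, 0.646, 0.763, 0.002]
contact_force: [0.5, 0.6, 0.1]
opening: 0.396
(array([-207.5,  -94.3,    5. ]), -0.084)
```

View pics/w6.png

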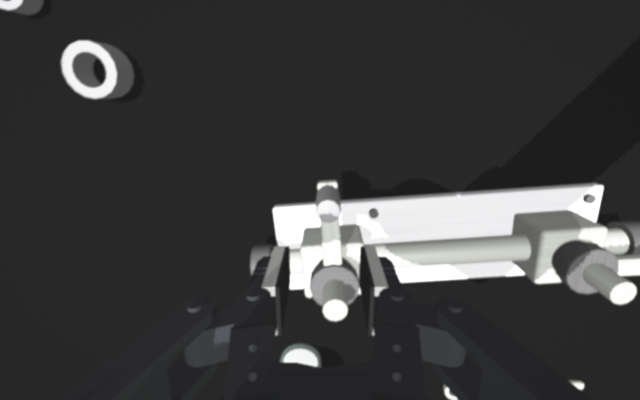

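View pics/w6c.png

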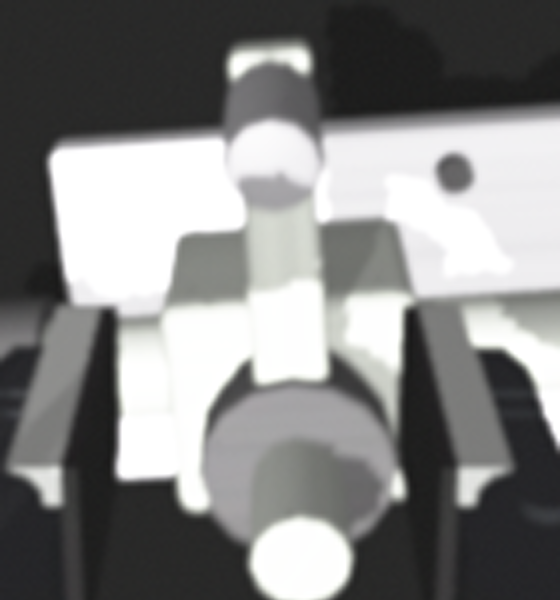

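```bash

python3 - <<'E'
from h import *
import pickle
g=pickle.load(open('w6.pkl','rb'))
k=onplane(g,328.5,211,.124);s=onplane(g,335.5,310,.118);d=(k-s)[:2];print(k,s,np.hypot(*d),-2.8996-np.arctan2(d[1],d[0]))
print('collar',onplane(g,89.5,69.5,.028))
E
python3 -m creep '[{"claw":0.2,"slide":[-60,-27,5],"twist":[0,0,0]},{"claw":0.6,"slide":[-120,-54,5],"twist":[0,0,0]},{"claw":1,"slide":[-170,-77,5],"twist":[0,0,-0.05]},{"claw":1,"slide":[-206,-94,5],"twist":[0,0,-0.084]},{"claw":1,"slide":[-206,-94,5],"twist":[0,0,-0.084]},{"claw":1,"slide":[-206,-94,5],"twist":[0,0,-0.084]},{"claw":1,"slide":[-206,-94,5],"twist":[0,0,-0.084]}]' 60
python3 - <<'E'
from h import *
g=grab('wrist');cv2.imwrite('pics/w7.png',g['im'])
import pickle;pickle.dump(g,open('w7.pkl','wb'));print(proj(g,np.array([.4615,-.378,.028])))
E
```

```text
[ 0.5187691  -0.15687984  0.124     ] [ 0.60152113 -0.13714548  0.118     ] 0.08507258154218875 0.007889390199543822
collar [ 0.45986869 -0.37653539  0.028     ]
t: 20.68
tool_pos: [0.4615, -0.3732, 0.3494]
ee_rot: [-0.001, 0.612, 0.791, 0.001]
contact_force: [1.0, -0.2, -0.3]
opening: 1.003
(np.float64(318.99890530185047), np.float64(180.94330723819468))
```

View pics/w7.png

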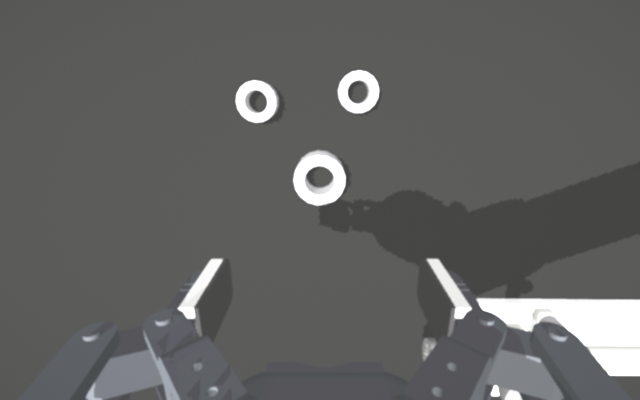

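The right lever now reads 0.008 rad, so it is closed. The largest ring is at (320,178), with the two small ones beyond it at (257,102) and (358,92).

```bash

python3 - <<'E'
from h import *
import pickle
g=pickle.load(open('w7.pkl','rb'))
c=onplane(g,320,178.5,.028);print(c, onplane(g,293,178,.028)-onplane(g,346,178,.028))
print(cmd(np.array([c[0],c[1],.174]),1.82))
E
```

```text
[ 0.45899045 -0.37767593  0.028     ] [ 0.01228203 -0.04765742  0.        ]
(array([ -3.9,  -3.6, 175.7]), 0.004)
```

```bash

python3 -m creep '[{"claw":1,"slide":[-4,-3.5,50],"twist":[0,0,0]},{"claw":1,"slide":[-4,-3.5,100],"twist":[0,0,0]},{"claw":1,"slide":[-4,-3.5,140],"twist":[0,0,0]},{"claw":1,"slide":[-4,-3.5,165],"twist":[0,0,0]},{"claw":1,"slide":[-4,-3.5,175],"twist":[0,0,0]},{"claw":1,"slide":[-4,-3.5,175],"twist":[0,0,0]}]' 60
python3 - <<'E'
from h import *
g=grab('wrist');cv2.imwrite('pics/w8.png',g['im'])
E
```

```text
t: 21.48
tool_pos: [0.4585, -0.3793, 0.1751]
ee_rot: [-0.0, 0.613, 0.79, 0.0]
contact_force: [-0.7, -0.9, 0.7]
opening: 0.999
```

View pics/w8.png

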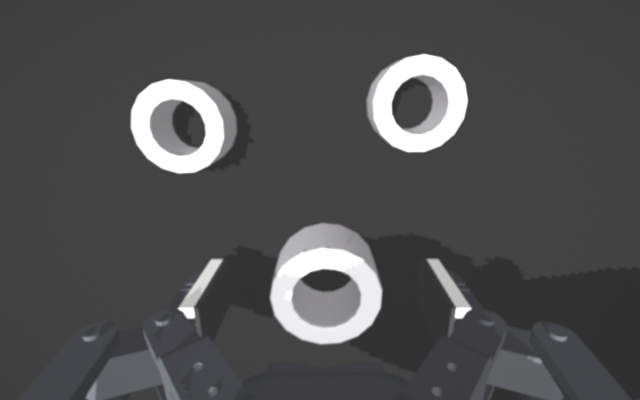

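Collar is centred between the pads at (326,297). Closing.

```bash

python3 -m creep '[{"claw":-0.5,"slide":[0,0,0],"twist":[0,0,0]},{"claw":-0.5,"slide":[0,0,0],"twist":[0,0,0]},{"claw":-0.5,"slide":[0,0,0],"twist":[0,0,0]},{"claw":-0.5,"slide":[0,0,0],"twist":[0,0,0]},{"claw":-0.5,"slide":[0,0,0],"twist":[0,0,0]},{"claw":-0.5,"slide":[0,0,0],"twist":[0,0,0]},{"claw":-0.5,"slide":[0,0,0],"twist":[0,0,0]},{"claw":-0.5,"slide":[0,0,0],"twist":[0,0,0]}]' 40
python3 -m creep '[{"claw":-0.5,"slide":[0,0,-30],"twist":[0,0,0]},{"claw":-0.5,"slide":[0,0,-80],"twist":[0,0,0]},{"claw":-0.5,"slide":[0,0,-130],"twist":[0,0,0]},{"claw":-0.5,"slide":[0,0,-160],"twist":[0,0,0]},{"claw":-0.5,"slide":[0,0,-160],"twist":[0,0,0]},{"claw":-0.5,"slide":[0,0,-160],"twist":[0,0,0]}]' 40
python3 - <<'E'
from h import *
g=grab('wrist');cv2.imwrite('pics/w9.png',g['im'])
cv2.imwrite('pics/w9c.png',cv2.resize(g['im'][210:370,240:410],None,fx=3.5,fy=3.5,interpolation=cv2.INTER_CUBIC))
import pickle;pickle.dump(g,open('w9.pkl','wb'))
E
```

```text
t: 22.52
tool_pos: [0.4585, -0.3804, 0.1764]
ee_rot: [0.001, 0.613, 0.79, 0.0]
contact_force: [-0.2, 0.1, 5.4]
opening: 0.538
t: 23.28
tool_pos: [0.4577, -0.3793, 0.3337]
ee_rot: [-0.001, 0.613, 0.79, 0.0]
contact_force: [-0.6, 0.6, 0.4]
opening: 0.54
```

View pics/w9c.png

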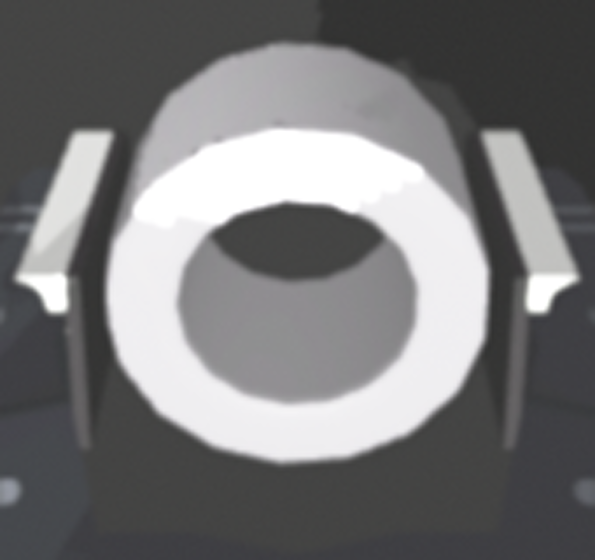

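```bash

python3 - <<'E'
from h import *
import pickle
g=pickle.load(open('w9.pkl','rb'));s=g['s'];M=rot(s['ee_rot']).as_matrix()
P=(cloud(g)-s['tool_pos'])@M
# top face points
for u,v in [(325,260),(325,335),(281,297),(369,297),(300,325),(350,325)]:print(u,v,P[v,u].round(4))
q=P[240:345,265:385].reshape(-1,3);q=q[np.isfinite(q[:,2])];
zt=np.median(P[[335,325,325],[325,300,350],2]);print('top z',zt)
m=abs(q[:,2]-zt)<.003;q=q[m];print(len(q),(q.min(0)+q.max(0))/2,q.max(0)-q.min(0))
# via plane in tool frame
W=np.array(g['c']['tool_from_camera']);r=W[:3,:3]@np.array([(324.9-g['cx'])/g['f'],(294.9-g['cy'])/g['f'],1]);print(W[:3,3]+r*(zt-W[2,3])/r[2])
E
```

```text
325 260 [-0.0003 -0.0149  0.148 ]
325 335 [-0.0003  0.0225  0.1479]
281 297 [-0.0192  0.0033  0.1488]
369 297 [0.0185 0.0031 0.1484]
300 325 [-0.0113  0.0169  0.1477]
350 325 [0.0108 0.0178 0.1486]
top z 0.1478988009015067
5812 [-0.00050828  0.00265847  0.14789852] [0.04978609 0.04798356 0.00599342]
[-0.00034821  0.00169769  0.1478988 ]
```

```bash

python3 - <<'E'
from h import *
st=ctrl.get_state();M=rot(st['ee_rot']).as_matrix()
p=np.array([.6022,-.1375,.334])-M@np.array([-.0004,.0022,0]);p[2]=.330
print(p,cmd(p,1.82,st))
E
```

```text
[ 0.59996948 -0.13765735  0.33      ] (array([198.7, 197.8,   3.3]), 0.001)
```

```bash

python3 -m creep '[{"claw":-0.5,"slide":[30,30,3],"twist":[0,0,0]},{"claw":-0.5,"slide":[70,70,3],"twist":[0,0,0]},{"claw":-0.5,"slide":[110,110,3],"twist":[0,0,0]},{"claw":-0.5,"slide":[150,150,3],"twist":[0,0,0]},{"claw":-0.5,"slide":[180,180,3],"twist":[0,0,0]},{"claw":-0.5,"slide":[198.5,198,3],"twist":[0,0,0]},{"claw":-0.5,"slide":[198.5,198,3],"twist":[0,0,0]},{"claw":-0.5,"slide":[198.5,198,3],"twist":[0,0,0]},{"claw":-0.5,"slide":[198.5,198,3],"twist":[0,0,0]}]' 40
python3 - <<'E'
from h import *
import pickle
for n in('wrist','scene','side'):
    g=grab(n);pickle.dump(g,open(f'{n}10.pkl','wb'))
    if n=='scene':a=cv2.resize(g['im'][140:270,240:370],None,fx=4.5,fy=4.5,interpolation=cv2.INTER_CUBIC)
    elif n=='side':a=cv2.resize(g['im'][150:270,290:420],None,fx=4.5,fy=4.5,interpolation=cv2.INTER_CUBIC)
    else:a=cv2.resize(g['im'][210:370,240:410],None,fx=3.5,fy=3.5,interpolation=cv2.INTER_CUBIC)
    cv2.imwrite(f'pics/{n}10.png',a)
    print(proj(g,np.array([.6022,-.1375,.118])))
st=ctrl.get_state();M=rot(st['ee_rot']).as_matrix();print(st['tool_pos']+M@np.array([-.0004,.0022,.176]),cmd(np.array([.6,-.1377,.33]),1.82,st))
E
```

```text
t: 24.45
tool_pos: [0.5996, -0.141, 0.332]
ee_rot: [-0.0, 0.615, 0.789, -0.001]
contact_force: [0.1, 0.9, -0.6]
opening: 0.536
(np.float64(329.87803531409224), np.float64(234.04688815652852))
(np.float64(290.4802371624465), np.float64(225.05760754690363))
(np.float64(364.5351334317228), np.float64(211.96775053037615))
[ 0.60237296 -0.13982792  0.15634399] (array([2.2, 0.4, 2.3]), -0.001)
```

View pics/wrist10.png

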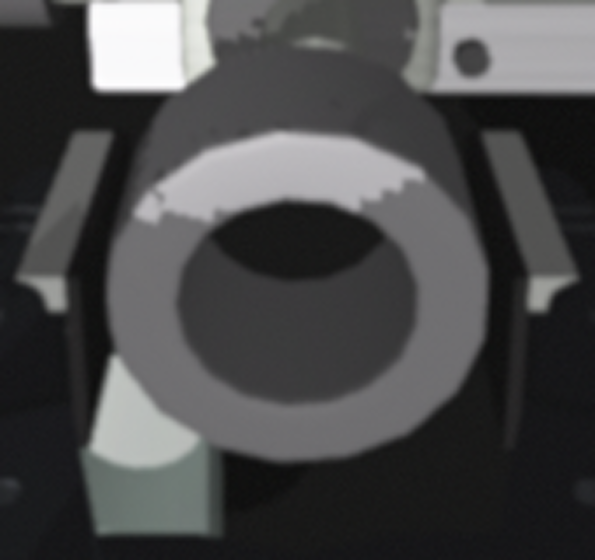

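View pics/side10.png

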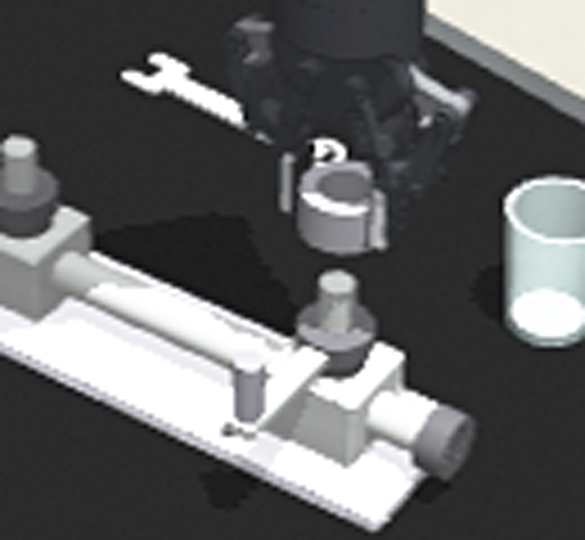

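View pics/scene10.png

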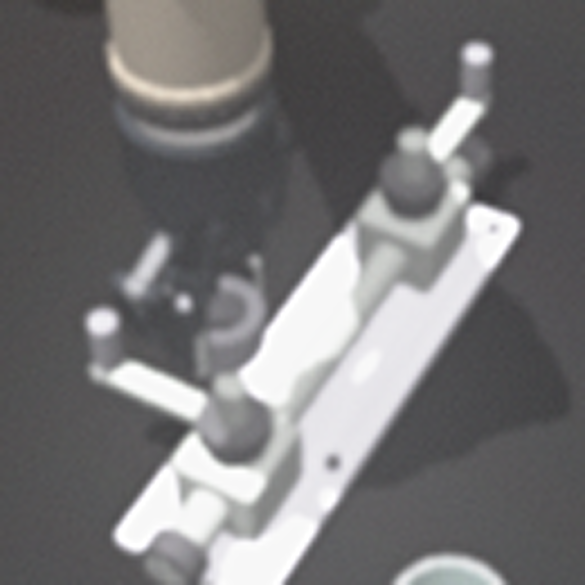

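```bash

python3 - <<'E'
from h import *
import pickle
g=pickle.load(open('side10.pkl','rb'));s=pickle.load(open('scene10.pkl','rb'))
cv2.imwrite('pics/s10z.png',cv2.resize(g['im'][180:222,345:395],None,fx=12,fy=12,interpolation=cv2.INTER_CUBIC))
cv2.imwrite('pics/c10z.png',cv2.resize(s['im'][190:240,270:320],None,fx=12,fy=12,interpolation=cv2.INTER_CUBIC))
for q in(g,s):
    print(proj(q,np.array([.60237,-.1398,.184])),proj(q,np.array([.60237,-.1398,.156])))
E
```

```text
(np.float64(366.1809516939977), np.float64(190.6901813926662)) (np.float64(365.7772834432139), np.float64(200.07987453853443))
(np.float64(288.2492320731331), np.float64(208.28986726900234)) (np.float64(288.957498470499), np.float64(215.84966563680598))
```

View pics/s10z.png

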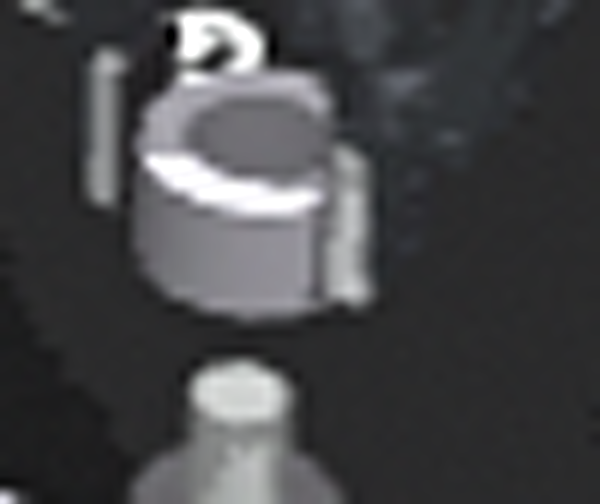

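View pics/c10z.png

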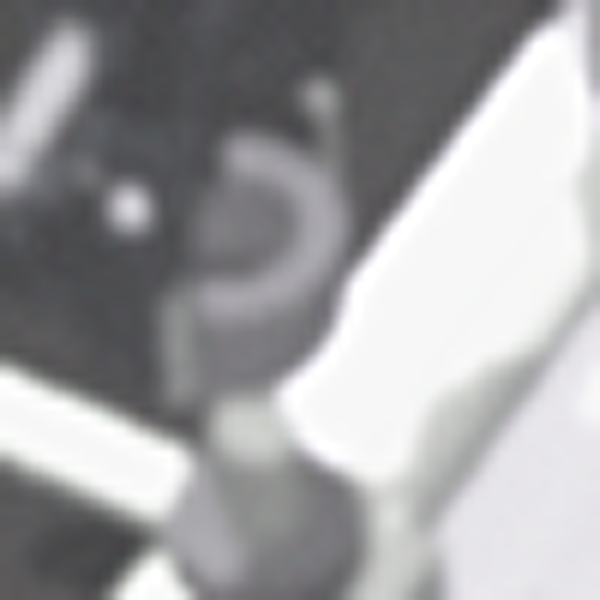

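```bash

python3 - <<'E'
from h import *
import pickle
g=pickle.load(open('side10.pkl','rb'));s=pickle.load(open('scene10.pkl','rb'))
for q,c,sp in((g,(366.7,191.7),(365.1,212.7)),(s,(290.7,208.5),(290.9,225.8))):
    a=onplane(q,*c,.184);b=onplane(q,*sp,.118);print(a,b,a-b)
E
```

```text
[ 0.60054291 -0.14340255  0.184     ] [ 0.60128087 -0.14040587  0.118     ] [-0.00073796 -0.00299668  0.066     ]
[ 0.60715373 -0.1363657   0.184     ] [ 0.60464349 -0.13846464  0.118     ] [0.00251024 0.00209894 0.066     ]
```

```bash

python3 -m creep '[{"claw":-0.5,"slide":[1.8,0.4,10],"twist":[0,0,0]},{"claw":-0.5,"slide":[1.8,0.4,22],"twist":[0,0,0]},{"claw":-0.5,"slide":[1.8,0.4,32],"twist":[0,0,0]},{"claw":-0.5,"slide":[1.8,0.4,36],"twist":[0,0,0]},{"claw":-0.5,"slide":[1.8,0.4,40],"twist":[0,0,0]},{"claw":-0.5,"slide":[1.8,0.4,44],"twist":[0,0,0]},{"claw":-0.5,"slide":[1.8,0.4,44],"twist":[0,0,0]}]' 40
python3 - <<'E'
from h import *
import pickle
g=grab('wrist');pickle.dump(g,open('w11.pkl','wb'))
cv2.imwrite('pics/w11.png',cv2.resize(g['im'][210:370,240:410],None,fx=3.5,fy=3.5,interpolation=cv2.INTER_CUBIC))
g=grab('side')
cv2.imwrite('pics/s11.png',cv2.resize(g['im'][180:240,335:395],None,fx=9,fy=9,interpolation=cv2.INTER_CUBIC))
E
```

```text
t: 25.48
tool_pos: [0.6006, -0.1366, 0.288]
ee_rot: [-0.0, 0.613, 0.79, -0.0]
contact_force: [-0.0, 0.2, -0.9]
opening: 0.541
```

View pics/w11.png

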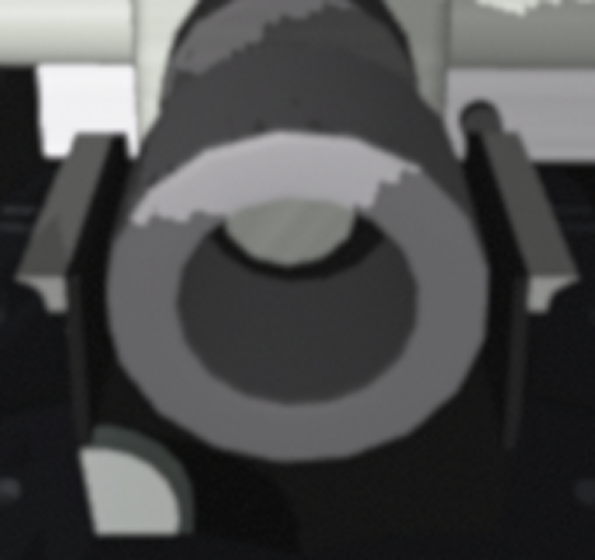

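View pics/s11.png

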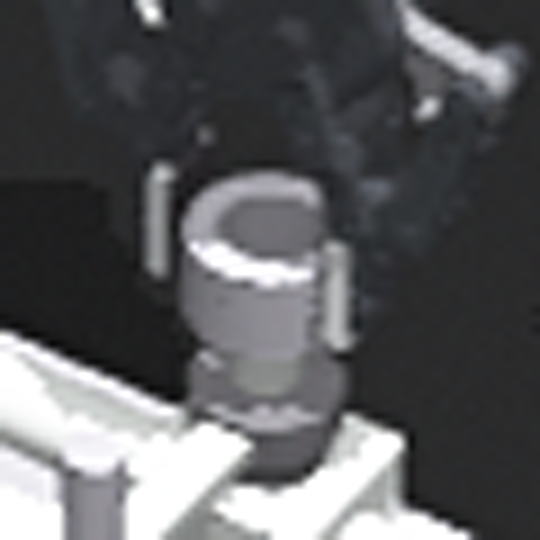

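```bash

python3 - <<'E'
from h import *
import pickle
g=pickle.load(open('w11.pkl','rb'));s=g['s'];M=rot(s['ee_rot']).as_matrix()
f=lambda u,v,z:(M.T@(onplane(g,240+u/3.5,210+v/3.5,z)-s['tool_pos'])*1000).round(1)
zt=s['tool_pos'][2]-.148
print('spindle front',f(289,265,.118),'sides',f(222,225,.118),f(360,225,.118));print('hole lower front',f(294,280,zt-.028),'hole top front/back/l/r',f(297,403,zt),f(297,200,zt),f(178,297,zt),f(417,297,zt))
E
```

```text
spindle front [ -1.4  11.7 170. ] sides [-10.9   5.2 170. ] [  8.6   5.3 170. ]
hole lower front [ -0.7  18.3 176. ] hole top front/back/l/r [ -0.4  17.3 148. ] [ -0.4 -11.6 148. ] [-14.8   1.7 148. ] [ 14.2   1.8 148. ]
```

The spindle is in the hole with about 1 mm of offset. I'll lower it onto the hub.

```bash

python3 -m creep '[{"claw":-0.5,"slide":[-0.7,-1,5],"twist":[0,0,0]},{"claw":-0.5,"slide":[-0.7,-1,10],"twist":[0,0,0]},{"claw":-0.5,"slide":[-0.7,-1,15],"twist":[0,0,0]},{"claw":-0.5,"slide":[-0.7,-1,19],"twist":[0,0,0]},{"claw":-0.5,"slide":[-0.7,-1,21.5],"twist":[0,0,0]},{"claw":-0.5,"slide":[-0.7,-1,22.5],"twist":[0,0,0]},{"claw":-0.5,"slide":[-0.7,-1,22.5],"twist":[0,0,0]}]' 40
```

```text
t: 26.45
tool_pos: [0.5999, -0.1376, 0.2658]
ee_rot: [0.0, 0.613, 0.79, 0.0]
contact_force: [-0.5, 0.5, 0.1]
opening: 0.537
```

```bash

python3 -m creep '[{"claw":-0.5,"slide":[0,0,1],"twist":[0,0,0]},{"claw":-0.5,"slide":[0,0,2],"twist":[0,0,0]},{"claw":-0.5,"slide":[0,0,2],"twist":[0,0,0]}]' 40
```

```text
t: 26.82
tool_pos: [0.5999, -0.1377, 0.2644]
ee_rot: [0.0, 0.613, 0.79, 0.0]
contact_force: [-0.9, 0.7, 3.9]
opening: 0.533
```

Contact at underside height 88.4 mm. Releasing.

```bash

python3 -m creep '[{"claw":0.2,"slide":[0,0,0],"twist":[0,0,0]},{"claw":0.5,"slide":[0,0,0],"twist":[0,0,0]},{"claw":0.8,"slide":[0,0,0],"twist":[0,0,0]},{"claw":0.8,"slide":[0,0,0],"twist":[0,0,0]},{"claw":0.8,"slide":[0,0,0],"twist":[0,0,0]},{"claw":0.8,"slide":[0,0,-30],"twist":[0,0,0]},{"claw":0.8,"slide":[0,0,-70],"twist":[0,0,0]},{"claw":0.8,"slide":[0,0,-100],"twist":[0,0,0]},{"claw":0.8,"slide":[0,-60,-130],"twist":[0,0,0]},{"claw":0.8,"slide":[0,-100,-140],"twist":[0,0,0]},{"claw":0.8,"slide":[0,-100,-140],"twist":[0,0,0]},{"claw":0.8,"slide":[0,-100,-140],"twist":[0,0,0]}]' 40
python3 - <<'E'
from h import *
import pickle
for n in('wrist','scene','side'):
    g=grab(n);pickle.dump(g,open(f'{n}12.pkl','wb'))
    if n=='scene':a=cv2.resize(g['im'][130:280,240:390],None,fx=4,fy=4,interpolation=cv2.INTER_CUBIC)
    elif n=='side':a=cv2.resize(g['im'][150:280,240:400],None,fx=4.5,fy=4.5,interpolation=cv2.INTER_CUBIC)
    else:a=g['im']
    cv2.imwrite(f'pics/{n}12.png',a)
E
```

```text
t: 28.32
tool_pos: [0.5033, -0.1619, 0.4038]
ee_rot: [0.0, 0.613, 0.79, 0.001]
contact_force: [-0.6, -0.6, -0.2]
opening: 0.901
```

View pics/wrist12.png

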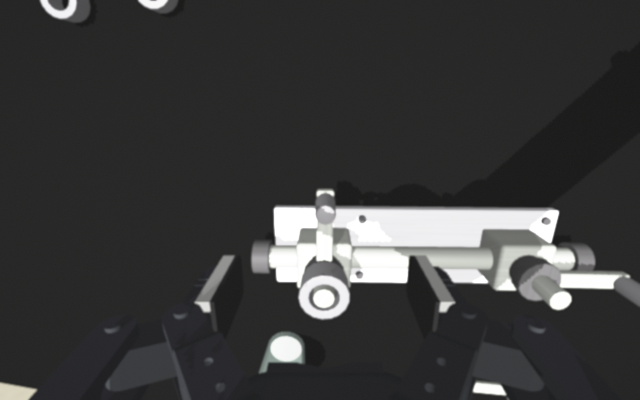

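View pics/side12.png

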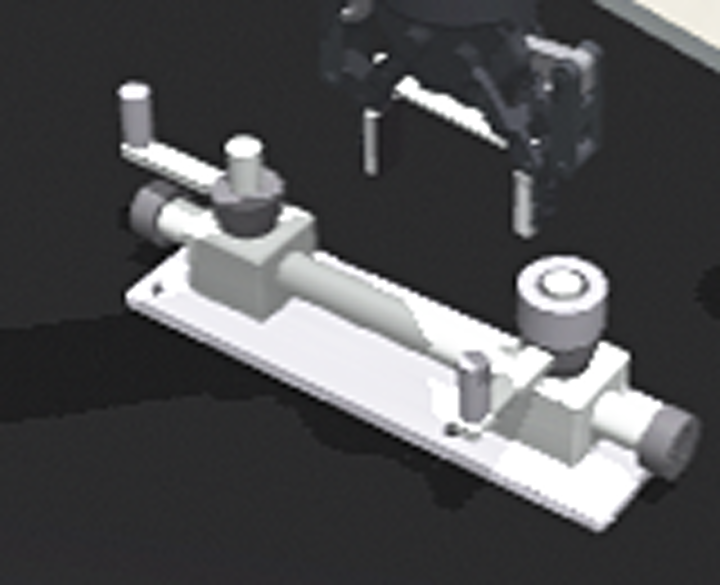

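View pics/scene12.png

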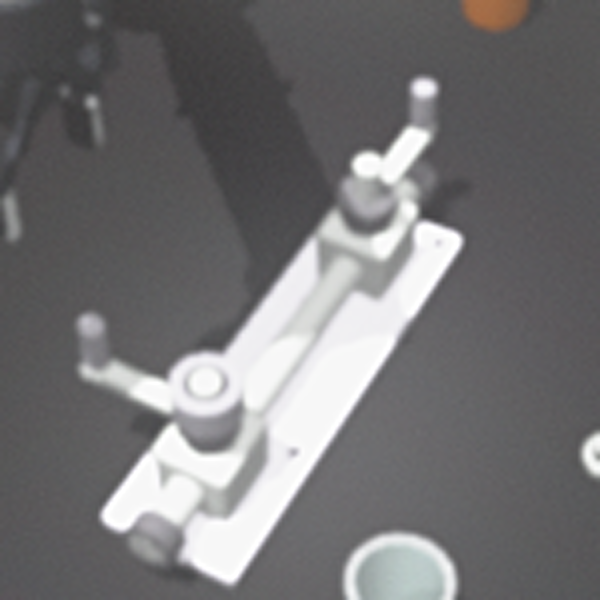

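```bash

python3 - <<'E'
from h import *
import pickle
g=pickle.load(open('scene12.pkl','rb'));s=pickle.load(open('side12.pkl','rb'));w=pickle.load(open('wrist12.pkl','rb'))
for q,k,sp in((g,(346.2,152),(331.7,170.7)),(s,(269.8,170.7),(294.2,182.7))):
    d=(onplane(q,*k,.124)-onplane(q,*sp,.118))[:2];print('L',np.hypot(*d),-2.8996-np.arctan2(d[1],d[0])+2*np.pi)
for q,k,c in((g,(262.7,210.7),(291.5,225.2)),(s,(345.1,229.3),(240+563/4.5,150+283/4.5))):
    d=(onplane(q,*k,.124)-onplane(q,*c,.118))[:2];print('R',np.hypot(*d),-2.8996-np.arctan2(d[1],d[0]))
P=cloud(w)
z=P[270:330,290:360];m=(z[...,2]>.108)&(z[...,2]<.125);r=z[m];print('collar top z',np.percentile(r[:,2],[5,50,95]))
for u,v in((305,297),(343,297),(324,314),(324,281)):print(P[v,u].round(4))
cv2.imwrite('pics/w12c.png',cv2.resize(w['im'][180:330,280:370],None,fx=4,fy=4,interpolation=cv2.INTER_CUBIC))
# bystanders
for n,q,q0 in(('scene',g,'scene0.pkl'),('side',s,'side0.pkl')):
    for f in (pickle.load(open(q0,'rb')),q):
        P=cloud(f);m=(P[...,2]>0.006)&(P[...,2]<.1)
        for nm,b in(('jar',(.37,.48,.32,.44)),('beaker',(.71,.83,-.21,-.09)),('wrench',(.69,.84,.0,.26))):
            k=m&(P[...,0]>b[0])&(P[...,0]<b[1])&(P[...,1]>b[2])&(P[...,1]<b[3]);print(n,nm,P[k].mean(0).round(4),k.sum())
E
```

```text
L 0.08345221288465828 1.61909984150431
L 0.08311815010549951 1.5666656319819499
R 0.0863506047129351 0.019412270419980615
R 0.08271478197825317 0.037224710017734974
collar top z [0.10979932 0.11622657 0.11865841]
[ 0.6075 -0.1542  0.1148]
[ 0.5975 -0.1201  0.1166]
[ 0.6206 -0.1325  0.1161]
[ 0.586  -0.1413  0.1155]
scene jar [0.4346 0.3763 0.0504] 371
scene beaker [ 0.7731 -0.1473  0.0549] 798
scene wrench [0.774  0.1343 0.0082] 298
scene jar [0.4346 0.3762 0.05  ] 373
scene beaker [ 0.773  -0.1471  0.055 ] 798
scene wrench [0.7735 0.1355 0.0085] 301
side jar [0.4206 0.3733 0.0482] 485
side beaker [ 0.7674 -0.1528  0.0559] 717
side wrench [0.7697 0.1401 0.0077] 98
side jar [0.4206 0.3734 0.0477] 489
side beaker [ 0.7673 -0.1528  0.0556] 721
side wrench [0.7686 0.1498 0.0075] 28
```

View pics/w12c.png

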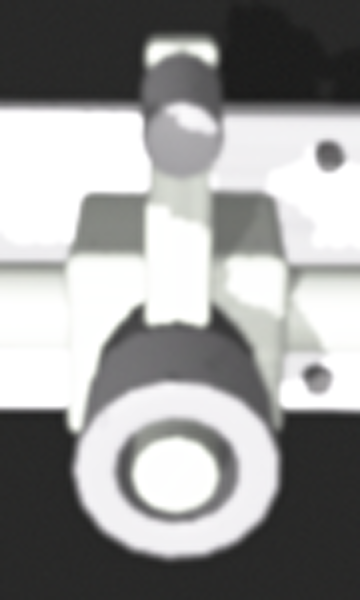

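```bash
python3 -c "
from bench import ticket
print(ticket.job_done())"
```

```text
the job is handed in; nothing more can be done
None
```

The job is done and handed in at about 28.5 s of the 72 s allowed. The right valve is the binding one, and the lock-out collar is now over its spindle.

- **Left valve (free):** it swung with an even 2–3 N drag all the way and was left fully open. My last checks read 1.57 rad in the side view and 1.62 in the scene view. The fingers had left it at 1.59.
- **Right valve (binding):** the force began to climb at about 0.80 rad. I stopped at about 1.0 rad with 11.8 N, the highest push I read on a knob (forces were read only at the end of each move). I then swung it back to closed. It read 0.01 rad just afterwards, and 0.02–0.04 rad in the final views.
- **Collar:** I picked the largest of the three rings, 48 mm outside, and lowered it until it touched the hub at 3.9 N. The last wrist picture shows the spindle inside the hole. The top is level at 115–117 mm, where flat on the hub should give 116.
- **Jar, beaker and wrench:** the jar and beaker match their first positions to under 1 mm in both views. The wrench matches to about 1 mm in the scene view. In the side view the gripper hides most of it, so that reading is not a useful check.
- **Disagreement:** the scene and side cameras differ by 3–5 mm in absolute position. I relied mainly on the wrist camera when fitting the collar.

The robot ended clear of everything, at 0.40 m.

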